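# Find the hidden index groove of the tube-length gauge with the feeler bar

## Robot

A 6-joint arm with a two-finger parallel gripper is mounted at the origin on a cart in front of the work surface, level with it; the furniture and walls round the work are solid. World frame = base frame: x ahead of the robot, y to its left, z up, the work surface at z = 0. Lengths are in m, angles in rad, forces in N, time in s.
With the tool pointing down it reaches from about 0.35 to 0.85 m from the base axis. Payload 8.1 kg.
Tool frame: the origin (TCP) lies at the very end of the fingers, on their centre line; the grasp point (between the pads) lies 19 mm behind it (robot.pinch_z is the z of the grasp point in the tool frame, in m); z points along the fingers, y is the direction in which the jaws open and shut (so a half turn about z gives the same grasp; the last joint's range is limited). The gripper opens to 93 mm and grips with 3 to 60 N. Pads are 15 mm wide; open, the fingers measure 128 mm over their backs; the gripper's body (75 mm by 188 mm) begins 65 mm behind the grasp point.
Start: joints at [-1.426, 0.13, 1.488, -0, 1.523, -0.085], TCP at [0.137, -0.584, 0.219] pointing down, gripper open.
Joint ranges: [-2.96, 2.96], [-0.89, 2.26], [0.02, 2.5], [-1.34, 4.48], [0, 2.73], [-2.66, 2.66]. Speed limits (rad/s): [2.39, 2.39, 2.79, 3.14, 3.14, 3.14].

## Interface

Orientations are given as a rotation vector (axis times angle).
In Python, from plant import robot gives the robot as it stands.
- The arm moves only by the tool drive_tool, never from a script. Its argument "steps" is a list of rows, each an object of numbers: "jaw": the opening, from 0 (shut) to 1 (fully open); "tx", "ty", "tz": the shift along the tool's x, y, z scaled (see below); "turn": the turn about the tool's z scaled (see below). A call has 1 to 12 rows; each row is the pose to reach, as a shift and turn from the pose commanded when the call began, along the tool's axes at that moment, turning the shorter way round; what a row does not reach only later rows make up. The controller multiplies each number of a shift by 0.3 m and each number of a turn by 180 degrees. A row lasts 1/10 s, in which the tool goes at most 50 mm and 8.59 degrees, less where a joint would pass 70% of its speed; a pose out of reach is approached as far as the arm can. A call with a number of a shift or a turn outside -1 to 1 is refused whole. A call with a gripper value outside its range is refused whole. The fingers move at their own pace and stop on an object; "force" is the grip in N (left out, the last holds). Time passes only in rows, so rows that repeat a pose let the fingers close. It gives the time, the measured TCP pose, the force and the opening at its end, in the units of the state.
- robot.read_state(): the state, without advancing time (a new reading comes with each control period).
- robot.read_camera(name): name is "scene" or "top" or "wrist"; returns (picture, depth): 400x640x3 uint8, blue, green, red; 400x640 float32, m along the optical axis (not along the pixel's ray), 0 where there is no reading.
- robot.get_calibration(name): a dict with "fx", "fy", "cx", "cy" (pixels), "eye" and "attitude" of the camera in the world. Camera axes: x right, y down, z forward; pixel columns grow to the right and rows downward; lengths in m; the calibration is good to about 2 mm. A picture is of the moment at which its call begins: read the wrist's pose just before it. get_calibration takes no time and is no camera call; for the wrist camera it gives the pose at the moment of the call.
- robot.close_job(): hands the job in, once; it reports no verdict.
The state is a dict: "t": time; "q": joint angles; "dq": joint speeds; "joint_torque": joint torques, N m; "tool_pos": TCP position; "orientation": TCP orientation; "force": force on the tool from outside, world axes, zero at the start; "wrist_torque": the same for the moment, N m; "opening": finger opening in m.
Only numpy, scipy, OpenCV 4.12 (cv2) and the standard library are available. Lean on these libraries where they do the work, as an engineer would, in place of code of your own. Each camera call takes 0.05 s, during which the arm holds its last target.

## Task

The tube-length gauge was left set to some length, by a groove hidden under its cover. Lift the steel feeler bar out of its rest by the middle, lay it in the gauge's open channel with its toothed nose just short of the tunnel mouth and let go; then take it by the upright tab at its tail and slide it gently into the tunnel until its tooth drops into the hidden groove. Stop there without ramming it, and leave the bar lying in the groove so that its tail marks the length.

Things in the scene. Friction and masses are not known exactly. Their poses are not given: they have to be found in the camera images.
- gauge: Fixed tube-length gauge, aluminium, 320 x 74 mm: an open channel leading into a grey covered tunnel. Origin on the worktop below the middle of the tunnel mouth; x axis along the channel into the tunnel, y across, z up. Channel floor 20 mm above the worktop, level throughout.
- channel_middle (a point): Middle of the open channel's floor, 80 mm before the tunnel mouth; axes as gauge. The open channel is 165 mm long, its floor 24 mm wide. Low side walls stand 6 mm above the floor and measure 36 mm over their outsides; they are cut away for the fingers from 35 mm behind this point to 40 mm ahead of it.
- tunnel_mouth (a point): Middle of the tunnel mouth at floor level. Tunnel 150 mm long, 24 mm wide inside, ceiling 32 mm and cover top 38 mm above its floor, 44 mm wide outside. Out of sight across its flat floor runs one groove 18 mm wide (along x), 14 mm deep, with upright walls; its middle lies 70 to 98 mm inside the mouth, different every time.
- feeler: Loose steel feeler bar, about 0.2 kg: 140 long (x, towards the nose), 16 wide, 18 mm high. Origin at the centre of its underside. A tooth under the nose and a heel under the tail both reach 8 mm lower, so on a flat floor it rides level, underside 8 mm up. Over the groove the nose falls about 9 mm by its own weight, and the groove's far wall then stops the tooth.
- bar_centre (a point): Centre of the feeler bar's body, 9 mm above its underside; axes as feeler. The bar balances here (within 3 mm) and is taken here from above across its 16 mm width. Held like this it can only start into the tunnel, as the fingers would meet the cover.
- tooth_tip (a point): Middle of the underside of the tooth (9 mm along x): 65.5 mm ahead of the bar's centre, 8 mm below the bar's underside. Axes as feeler. Sliding along the floor drags with only 1 to 4 N.
- tab_centre (a point): Centre of the black tab standing on the bar's tail, 56 mm behind the bar's centre: 22 mm along x, 12 mm thick (y), 26 mm high, above the heel (12 mm along x). Taken from above across its thickness. It is pinned to the bar at its foot and swings 0.2 rad either way about the cross axis with little friction, so a bar held by the tab can still nod.
- rest: Fixed grey rest, 156 x 58 mm; origin on the worktop under its centre, x towards the bar's nose. The bar starts level in it, its underside 26 mm up. Two cheeks 72 mm high, 21 mm apart, stand round the tail (x -71 to -22 mm) and shield the tab from fingers; a low saddle holds the nose (x 58 to 74 mm); between them the bar's sides are free. Lift it straight up 65 mm to clear the cheeks.

How it is judged:
By the outcome, as a careful person would: the job done as asked, in the order asked, and still so for the second after the job is handed in, with the robot touching nothing.
It also fails if it takes over 51 s, if anything falls off the work surface, if the arm or the gripper's body presses on something with over 40 N, if the wrist force passes 120 N, or if a joint passes its speed limit or range.

## Working session

There is one attempt and no reset: what is moved stays moved. The work goes in short steps, Python scripts to look and compute and a tool call to move; the robot and the scene stay as the last step left them, time stands still between calls to the robot, and variables do not carry over. Pictures are saved under pics/ and viewed, and the job is handed in when it is done.

Besides the shell and the picture viewer there is one more tool, called as name([rows], argument=value, ...), one row to a line, values as JSON. drive_tool: Moves the arm, as the interface text tells. Its arguments: {"type":"object","properties":{"steps":{"type":"array"},"force":{"type":"number"}},"required":["steps"]}

```bash
mkdir -p pics; ls
python3 - <<'E'
from plant import robot
import cv2,numpy as np
s=robot.read_state(); print(s); print(robot.pinch_z)
for n in ("scene","top","wrist"):
    c=robot.get_calibration(n); print(n,c)
    p,d=robot.read_camera(n); cv2.imwrite(f"pics/{n}0.png",p); np.save(f"pics/{n}0.npy",d)
E
```

```text
pics
{'t': 0.0, 'q': array([-1.42638716e+00,  1.31163012e-01,  1.48927583e+00,  7.03056165e-06,
        1.52298648e+00, -8.53862388e-02]), 'dq': array([-7.84450644e-04, -1.05493331e-03, -1.27131188e-05,  2.17559889e-04,
        1.48830351e-04,  1.16561160e-03]), 'joint_torque': array([ 4.49312269e-03, -5.59839857e+01, -4.91760099e+01,  7.70192407e-02,
        3.50108917e-02, -1.46101838e-04]), 'tool_pos': array([ 0.13661765, -0.58365825,  0.21758824]), 'orientation': array([-3.11905869e+00, -3.59957530e-01,  7.38745706e-05]), 'force': array([ 0.60423703, -0.36820557, -0.17804779]), 'wrist_torque': array([-0.01514255, -0.02408008, -0.00234911]), 'opening': 0.09303158365788394}
-0.0188
scene {'fx': 471.3842142205842, 'fy': 471.3842142205842, 'cx': 313.4034010817697, 'cy': 195.9124998533606, 'eye': array([-0.05580885,  0.75929791,  0.47699559]), 'attitude': array([-0.86807933,  2.18904555, -1.41167351])}
top {'fx': 433.51624299293104, 'fy': 433.51624299293104, 'cx': 320.76123824570107, 'cy': 203.71536049332903, 'eye': array([0.40734097, 0.1237859 , 0.92591195]), 'attitude': array([-2.12415932,  2.17873258, -0.1568537 ])}
wrist {'fx': 305.3184674963122, 'fy': 305.3184674963122, 'cx': 319.539851759412, 'cy': 197.68653516232675, 'eye': array([ 0.20930798, -0.56743633,  0.38260101]), 'attitude': array([ 2.28834419, -1.81258762, -0.25169999])}
```

View pics/scene0.png

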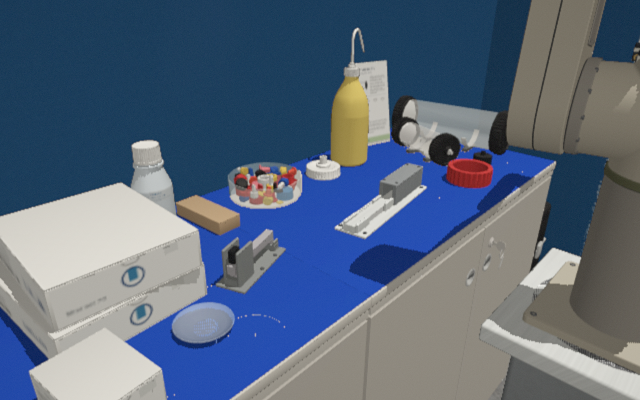

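View pics/top0.png

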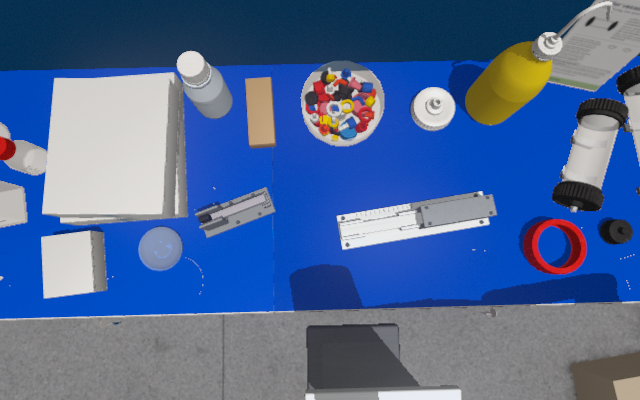

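View pics/wrist0.png

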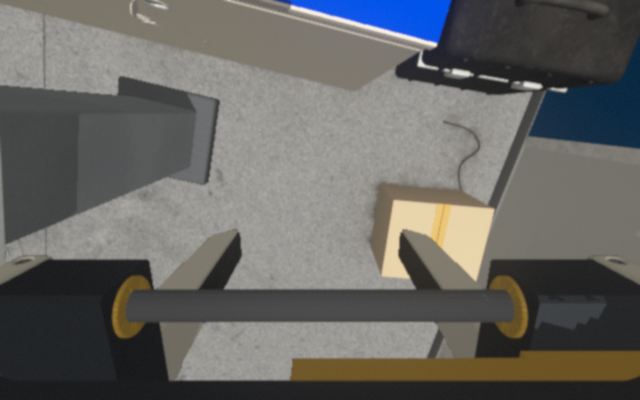

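The scene view shows the rest near (250,260) and the gauge near (390,200). In the top view the rest is near (235,212), with the black tab at its left end. The gauge runs from (340,230) to (495,205), with its tunnel to the right. I'll enlarge both.

```bash
cat > h.py <<'E'
import numpy as np,cv2
from scipy.spatial.transform import Rotation as R
def K(c): return np.array([[c['fx'],0,c['cx']],[0,c['fy'],c['cy']],[0,0,1]])
def onplane(c,uv,z):
    uv=np.atleast_2d(uv).astype(float)
    r=np.c_[(uv[:,0]-c['cx'])/c['fx'],(uv[:,1]-c['cy'])/c['fy'],np.ones(len(uv))]
    w=r@R.from_rotvec(c['attitude']).as_matrix().T
    e=np.array(c['eye']); return e+w*((z-e[2])/w[:,2])[:,None]
def cloud(c,d):
    v,u=np.mgrid[:d.shape[0],:d.shape[1]]
    p=np.dstack([(u-c['cx'])/c['fx']*d,(v-c['cy'])/c['fy']*d,d])
    w=p@R.from_rotvec(c['attitude']).as_matrix().T+c['eye']
    w[d==0]=np.nan; return w
def proj(c,P):
    P=np.atleast_2d(P); p=(P-c['eye'])@R.from_rotvec(c['attitude']).as_matrix()
    return np.c_[p[:,0]/p[:,2]*c['fx']+c['cx'],p[:,1]/p[:,2]*c['fy']+c['cy']]
E
python3 - <<'E'
import cv2,numpy as np
p=cv2.imread('pics/top0.png')
a=cv2.resize(p[180:245,185:285],None,fx=7,fy=7,interpolation=cv2.INTER_CUBIC);cv2.imwrite('pics/a.png',a)
b=cv2.resize(p[180:260,330:505],None,fx=4.5,fy=4.5,interpolation=cv2.INTER_CUBIC);cv2.imwrite('pics/b.png',b)
from plant import robot
from h import *
c=robot.get_calibration('top'); d=np.load('pics/top0.npy'); w=cloud(c,d)
for (u0,u1,v0,v1) in ((185,285,180,245),(330,505,180,260)):
    q=w[v0:v1,u0:u1].reshape(-1,3); z=q[:,2]; print(np.histogram(z[np.isfinite(z)],bins=np.arange(-.01,.1,.005)))
s=robot.get_calibration('scene'); d=np.load('pics/scene0.npy')
E
```

```text
(array([   0,  835, 3718,  854,   60,   51,   23,   37,   38,   42,  322,
        162,   31,   25,   35,   62,  177,    2,    0,    0,    0]), array([-0.01 , -0.005,  0.   ,  0.005,  0.01 ,  0.015,  0.02 ,  0.025,
        0.03 ,  0.035,  0.04 ,  0.045,  0.05 ,  0.055,  0.06 ,  0.065,
        0.07 ,  0.075,  0.08 ,  0.085,  0.09 ,  0.095]))
(array([   2, 1984, 7116, 1881,   50,  393,  640,  217,   13,   15,   15,
         15,   50, 1387,  165,    0,    0,    0,    0,    0,    0]), array([-0.01 , -0.005,  0.   ,  0.005,  0.01 ,  0.015,  0.02 ,  0.025,
        0.03 ,  0.035,  0.04 ,  0.045,  0.05 ,  0.055,  0.06 ,  0.065,
        0.07 ,  0.075,  0.08 ,  0.085,  0.09 ,  0.095]))
```

View pics/a.png

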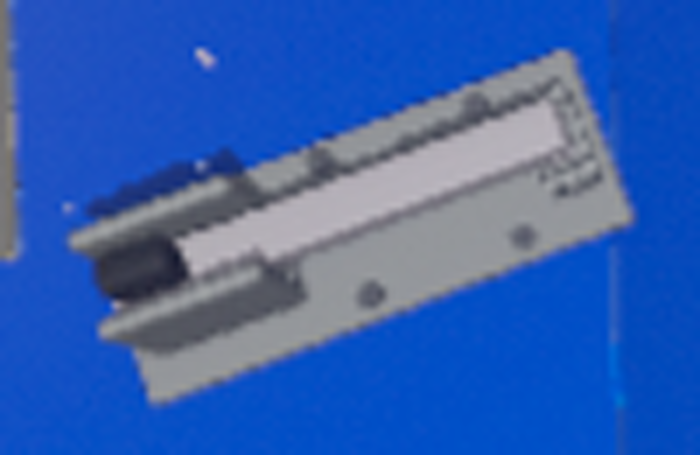

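View pics/b.png

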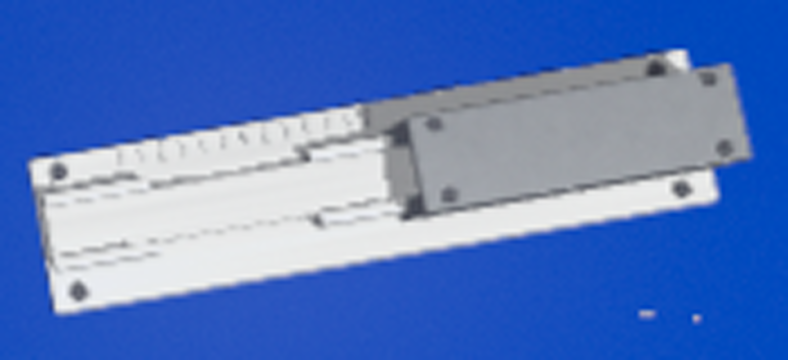

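The rest crop shows the black tab between the cheeks at (140,270), and the bar top running from (190,245) to its nose end at (562,120). The gauge crop shows the cover top with corners near (408,118), (735,65), (752,158) and (425,215), and the open channel to its left.

```bash
cat > m.py <<'E'
from plant import robot
from h import *
p=cv2.imread('pics/top0.png'); c=robot.get_calibration('top'); w=cloud(c,np.load('pics/top0.npy'))
hsv=cv2.cvtColor(p,cv2.COLOR_BGR2HSV)
def roi(m,u0,u1,v0,v1):
    o=np.zeros_like(m); o[v0:v1,u0:u1]=m[v0:v1,u0:u1]; return o
def big(m):
    k=max(cv2.findContours(m,cv2.RETR_EXTERNAL,cv2.CHAIN_APPROX_NONE)[0],key=cv2.contourArea); return k[:,0,:]
def rect(uv,z,name):
    P=onplane(c,uv,z)[:,:2].astype(np.float32)
    r=cv2.minAreaRect(P*1000); b=cv2.boxPoints(r); print(name,'ctr',np.round(r[0],1),'size',np.round(r[1],1),'ang',round(r[2],2)); return r
z=w[...,2]; nb=((hsv[...,1]<120)).astype(np.uint8)
k=big(roi(nb,190,283,182,243)); rect(k,0.004,'rest outline(z.004)')
k=big(roi(nb,332,503,182,258)); rect(k,0.004,'gauge outline')
m=((z>.05)&(z<.066)).astype(np.uint8); k=big(roi(m,400,505,182,240)); rect(k,.058,'cover'); print('cover z',np.nanmedian(z[m>0][:]))
g=p.min(axis=2); print(p[207,238],p[197,262],p[212,250],p[215,257])
m=((hsv[...,1]<40)&(g>165)).astype(np.uint8); k=big(roi(m,205,270,185,228)); rect(k,.044,'bar top'); print(k.min(0),k.max(0), 'z',np.nanmedian(z[roi(m,205,270,185,228)>0]))
m=((z>.066)&(z<.08)).astype(np.uint8); k=roi(m,190,240,195,235); q=w[k>0]; print('cheeks+tab mean',np.nanmean(q,0),len(q)); rect(np.argwhere(k>0)[:,::-1],.072,'cheeks')
m=(hsv[...,2]<70).astype(np.uint8); k=big(roi(m,197,213,210,225)); r=rect(k,.070,'tab')
E
python3 m.py
```

```text
rest outline(z.004) ctr [523.5 301.2] size [ 59.8 163.3] ang 19.56
gauge outline ctr [498.6 -88.3] size [ 75.5 340.8] ang 8.2
cover ctr [ 509.5 -158.4] size [ 44.1 151.5] ang 8.25
cover z 0.05740006302976525
[184 177 182] [183 175 180] [155 151 148] [155 151 148]
bar top ctr [528.6 286.6] size [ 13.2 111.9] ang 20.0
[212 195] [264 218] z 0.04444488212175557
cheeks+tab mean [0.50746534 0.34389525 0.07135334] 232
cheeks ctr [508.1 341.2] size [33.7 48.4] ang 19.68
tab ctr [504.9 347.8] size [14.1 21.7] ang 18.67
```

Run:
```python
from plant import robot
from h import *
c=robot.get_calibration('top'); w=cloud(c,np.load('pics/top0.npy')).reshape(-1,3)
w=w[np.isfinite(w[:,2])&(w[:,0]>.2)&(w[:,0]<.9)]
for z0 in (.08,.15,.25):
    print(z0)
    for y in np.arange(-.6,.65,.1):
        q=w[(w[:,2]>z0)&(abs(w[:,1]-y)<.05)]
        if len(q)>5: print(round(y,2),'xmin',np.round(np.percentile(q[:,0],1),3),'zmax',q[:,2].max().round(3),len(q))
```

```text
0.08
-0.5 xmin 0.61 zmax 0.218 2507
-0.4 xmin 0.517 zmax 0.25 5235
-0.3 xmin 0.703 zmax 0.367 3699
-0.2 xmin 0.705 zmax 0.274 5009
-0.1 xmin 0.859 zmax 0.227 2187
-0.0 xmin 0.859 zmax 0.231 2272
0.1 xmin 0.859 zmax 0.235 2353
0.2 xmin 0.859 zmax 0.239 2433
0.3 xmin 0.732 zmax 0.242 3847
0.4 xmin 0.51 zmax 0.247 7362
0.5 xmin 0.511 zmax 0.249 10029
0.6 xmin 0.513 zmax 0.252 8657
0.15
-0.5 xmin 0.803 zmax 0.218 421
-0.4 xmin 0.817 zmax 0.25 2149
-0.3 xmin 0.705 zmax 0.367 2659
-0.2 xmin 0.708 zmax 0.274 3260
-0.1 xmin 0.859 zmax 0.227 1267
-0.0 xmin 0.859 zmax 0.231 1359
0.1 xmin 0.859 zmax 0.235 1424
0.2 xmin 0.859 zmax 0.239 1515
0.3 xmin 0.745 zmax 0.242 2244
0.4 xmin 0.746 zmax 0.247 1980
0.5 xmin 0.859 zmax 0.249 1752
0.6 xmin 0.859 zmax 0.252 1834
0.25
-0.3 xmin 0.734 zmax 0.367 779
-0.2 xmin 0.737 zmax 0.274 217
0.6 xmin 0.858 zmax 0.252 22
```

drive_tool([
  {"tx": 0.93, "ty": -0.74, "turn": -0.43, "jaw": 1},
  {"tx": 0.93, "ty": -0.74, "turn": -0.43, "jaw": 1},
  {"tx": 0.93, "ty": -0.74, "turn": -0.43, "jaw": 1},
  {"tx": 0.93, "ty": -0.74, "turn": -0.43, "jaw": 1},
  {"tx": 0.93, "ty": -0.74, "turn": -0.43, "jaw": 1},
  {"tx": 0.93, "ty": -0.74, "turn": -0.43, "jaw": 1},
  {"tx": 0.93, "ty": -0.74, "turn": -0.43, "jaw": 1},
  {"tx": 0.93, "ty": -0.74, "turn": -0.43, "jaw": 1},
  {"tx": 0.93, "ty": -0.74, "turn": -0.43, "jaw": 1},
  {"tx": 0.93, "ty": -0.74, "turn": -0.43, "jaw": 1},
])

```text
schema error: expected keys jaw, tx, ty, tz, turn
```

```bash
cat >> h.py <<'E'
def goal(s,x,y,z,heading):
    M=R.from_rotvec(s['orientation']).as_matrix(); P=np.array(s['tool_pos'])
    d=M.T@(np.array([x,y,z])-P)/.3
    h=np.degrees(np.arctan2(M[1,0],M[0,0])); t=-((heading-h+180)%360-180)/180
    print('t',round(s['t'],2),'pos',P.round(4),'head',round(h,2),'tilt',M[:,2].round(4),'F',np.round(s['force'],1),'op',round(s['opening'],4)); print('tx ty tz turn',d.round(4),round(t,4))
E
python3 - <<'E'
from plant import robot
from h import *
s=robot.read_state(); goal(s,.524,.2,.2,109.8)
goal(s,.524,0,.22,109.8)
E
```

```text
t 0.15 pos [ 0.1366 -0.5838  0.2178] head 13.17 tilt [-2.0e-04  1.4e-03 -1.0e+00] F [-0.1  0.9 -0.2] op 0.0929
tx ty tz turn [ 1.8525 -2.2497  0.0628] -0.5369
t 0.15 pos [ 0.1366 -0.5838  0.2178] head 13.17 tilt [-2.0e-04  1.4e-03 -1.0e+00] F [-0.1  0.9 -0.2] op 0.0929
tx ty tz turn [ 1.7006 -1.6007 -0.0048] -0.5369
```

All five keys are required in every row.

drive_tool([
  {"tx": 0.93, "ty": -0.74, "tz": 0, "turn": -0.43, "jaw": 1},
  {"tx": 0.93, "ty": -0.74, "tz": 0, "turn": -0.43, "jaw": 1},
  {"tx": 0.93, "ty": -0.74, "tz": 0, "turn": -0.43, "jaw": 1},
  {"tx": 0.93, "ty": -0.74, "tz": 0, "turn": -0.43, "jaw": 1},
  {"tx": 0.93, "ty": -0.74, "tz": 0, "turn": -0.43, "jaw": 1},
  {"tx": 0.93, "ty": -0.74, "tz": 0, "turn": -0.43, "jaw": 1},
  {"tx": 0.93, "ty": -0.74, "tz": 0, "turn": -0.43, "jaw": 1},
  {"tx": 0.93, "ty": -0.74, "tz": 0, "turn": -0.43, "jaw": 1},
  {"tx": 0.93, "ty": -0.74, "tz": 0, "turn": -0.43, "jaw": 1},
  {"tx": 0.93, "ty": -0.74, "tz": 0, "turn": -0.43, "jaw": 1},
])

```text
t: 1.15
tool_pos: [0.3581, -0.3038, 0.2185]
orientation: [-2.206, -2.237, 0.0]
force: [0.1, -0.5, -0.8]
opening: 0.0929
```

Run:
```python
from plant import robot
from h import *
s=robot.read_state(); goal(s,.45,0,.22,109.8)
```

```text
t 1.15 pos [ 0.3581 -0.3038  0.2185] head 90.8 tilt [-2.e-04  1.e-04 -1.e+00] F [ 0.1 -0.5 -0.8] op 0.0929
tx ty tz turn [ 1.0084  0.3205 -0.005 ] -0.1055
```

drive_tool([
  {"tx": 1.0, "ty": 0.32, "tz": 0, "turn": -0.105, "jaw": 1},
  {"tx": 1.0, "ty": 0.32, "tz": 0, "turn": -0.105, "jaw": 1},
  {"tx": 1.0, "ty": 0.32, "tz": 0, "turn": -0.105, "jaw": 1},
  {"tx": 1.0, "ty": 0.32, "tz": 0, "turn": -0.105, "jaw": 1},
  {"tx": 1.0, "ty": 0.32, "tz": 0, "turn": -0.105, "jaw": 1},
  {"tx": 1.0, "ty": 0.32, "tz": 0, "turn": -0.105, "jaw": 1},
  {"tx": 1.0, "ty": 0.32, "tz": 0, "turn": -0.105, "jaw": 1},
])

```text
t: 1.85
tool_pos: [0.4513, 0.0, 0.2186]
orientation: [-1.817, -2.562, -0.002]
force: [-0.8, -0.9, -0.4]
opening: 0.0928
```

Run:
```python
from plant import robot
from h import *
s=robot.read_state(); goal(s,.524,.2975,.22,109.8)
c=robot.get_calibration('wrist'); print(c, 'cam offset in tool', R.from_rotvec(s['orientation']).as_matrix().T@(c['eye']-s['tool_pos']))
p,d=robot.read_camera('wrist'); cv2.imwrite('pics/w1.png',p); np.save('pics/w1.npy',d)
```

```text
t 1.85 pos [0.4513 0.     0.2186] head 109.32 tilt [ 3.0e-04  1.4e-03 -1.0e+00] F [-0.8 -0.9 -0.4] op 0.0928
tx ty tz turn [ 0.8555  0.5566 -0.0033] -0.0027
{'fx': 305.3184674963122, 'fy': 305.3184674963122, 'cx': 319.539851759412, 'cy': 197.68653516232675, 'eye': array([0.42657114, 0.06978823, 0.38357322]), 'attitude': array([2.83395984, 0.48342878, 0.06644379])} cam offset in tool [ 7.41976566e-02 -1.57671969e-04 -1.64899069e-01]
```

View pics/w1.png

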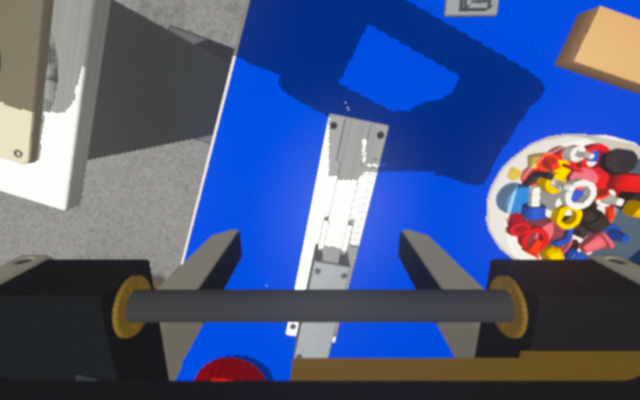

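The wrist view shows the gauge: its open end is near (358,120) and the tunnel mouth near (330,262). Next I'll hover so the camera sits above the bar.

drive_tool([
  {"tx": 0.62, "ty": 0.56, "tz": 0, "turn": -0.003, "jaw": 1},
  {"tx": 0.62, "ty": 0.56, "tz": 0, "turn": -0.003, "jaw": 1},
  {"tx": 0.62, "ty": 0.56, "tz": 0, "turn": -0.003, "jaw": 1},
  {"tx": 0.62, "ty": 0.56, "tz": 0, "turn": -0.003, "jaw": 1},
  {"tx": 0.62, "ty": 0.56, "tz": 0, "turn": -0.003, "jaw": 1},
  {"tx": 0.62, "ty": 0.56, "tz": 0, "turn": -0.003, "jaw": 1},
  {"tx": 0.62, "ty": 0.56, "tz": 0, "turn": -0.003, "jaw": 1},
])

```text
t: 2.6
tool_pos: [0.5472, 0.2275, 0.2174]
orientation: [-1.804, -2.571, 0.003]
force: [-0.4, 0.1, -0.3]
opening: 0.093
```

Run:
```python
from plant import robot
from h import *
import json
s=robot.read_state(); goal(s,.524,.2975,.22,109.8)
c=robot.get_calibration('wrist')
p,d=robot.read_camera('wrist'); cv2.imwrite('pics/w2.png',p); np.save('pics/w2.npy',d); json.dump({k:np.array(v).tolist() for k,v in c.items()},open('w2.json','w'))
cv2.imwrite('pics/w2c.png',cv2.resize(p[60:270,220:420],None,fx=2.8,fy=2.8,interpolation=cv2.INTER_CUBIC))
```

```text
t 2.6 pos [0.5472 0.2275 0.2174] head 109.88 tilt [-0.002  -0.0011 -1.    ] F [-0.4  0.1 -0.3] op 0.093
tx ty tz turn [ 0.2456  0.0066 -0.0087] 0.0004
```

View pics/w2c.png

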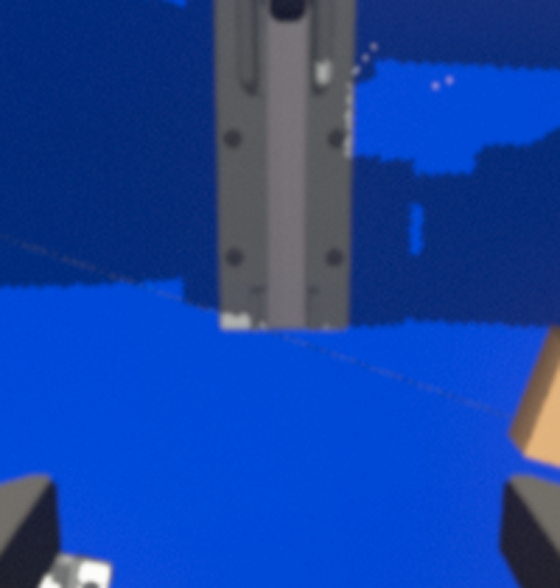

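The bar lies at columns 268–304 of the crop, with its nose end at row ~325 and the tab at (287,8), aligned with the image columns. I'll measure it.

Run:
```python
from h import *
import json
c={k:np.array(v) for k,v in json.load(open('w2.json')).items()}
p=cv2.imread('pics/w2.png'); w=cloud(c,np.load('pics/w2.npy'))
for v in (80,100,120,140,160,170): print(v,p[v,306:336].mean(axis=1).astype(int), p[v,306:336,2].astype(int)-p[v,306:336,0] if v==120 else '')
print([ (v,int(p[v,318:326].mean()),np.round(w[v,321],4)) for v in range(160,185,2)])
print(cv2.__version__); print([ (v,int(p[v,318:326].mean()),np.round(w[v,322],4)) for v in range(0,80,6)])
```

```text
80 [ 83  86  84  82  76  74  81  90  95 102 111 114 117 116 117 118 118 117
 117 118 119 117 113 102  86  73  70  77  85  90] 
100 [ 91  90  91  90  90  90  90  91  93 102 109 113 115 115 115 117 117 117
 116 116 117 115 110 102  95  93  91  90  90  91] 
120 [ 90  89  90  89  90  89  89  88  93  99 109 113 113 114 116 116 116 115
 117 116 115 113 106  98  91  91  89  89  91  89] [-3 -3 -4 -4 -3 -6 -5 -4 -3 -2 -1  0 -1  0 -1 -2  0 -1 -1 -1 -2 -2 -2 -4
 -5 -4 -5 -4 -4 -5]
140 [ 89  89  89  90  88  88  90  89  91  97 107 112 112 112 115 113 114 114
 115 116 115 113 104  93  89  90  87  90  89  89] 
160 [ 88  88  89  89  88  88  89  88  90  97 105 109 111 111 113 114 114 114
 114 114 113 111 102  92  87  88  90  88  89  89] 
170 [ 91  91  88  86  88  85  83  87  90  97 105 109 111 111 111 112 113 112
 113 113 113 109 102  89  82  84  86  87  87  88] 
[(160, 113, array([0.5403, 0.2499, 0.0424])), (162, 112, array([0.541 , 0.2478, 0.0429])), (164, 112, array([0.5418, 0.2457, 0.0428])), (166, 112, array([0.5425, 0.2437, 0.0436])), (168, 112, array([0.5434, 0.2413, 0.0423])), (170, 112, arra
[... 313 characters left out ...]
(184, 95, array([5.531e-01, 2.149e-01, 1.000e-04]))]
4.12.0
[(0, 102, array([0.4832, 0.4102, 0.0008])), (6, 102, array([0.4851, 0.4048, 0.0005])), (12, 101, array([ 4.871e-01,  3.995e-01, -1.000e-04])), (18, 100, array([0.4893, 0.3934, 0.0017])), (24, 100, array([4.912e-01, 3.881e-01, 3.000e-04])), (30, 99, array([4.933e-01, 3.824e-01, 4.000e-04])), (36, 99, array([ 0.4953,  0.3769, -0.0007])), (42, 58, array([0.5021, 0.3573, 0.0711])), (48, 52, array([0.5038, 0.3526, 0.0708])), (54, 39, array([0.5056, 0.3478, 0.0705])), (60, 37, array([0.5074, 0.3428, 0.0714])), (66, 46, array([0.5085, 0.3398, 0.0564])), (72, 117, array([0.5099, 0.3362, 0.0429])), (78, 117, array([0.5119, 0.3309, 0.0416]))]
```

View pics/w2.png

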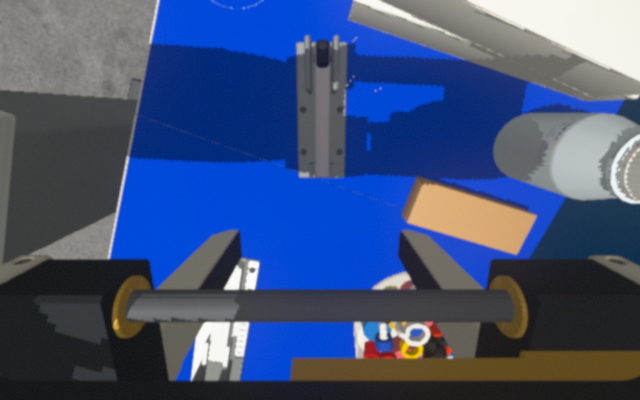

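Run:
```python
from h import *
import json
c={k:np.array(v) for k,v in json.load(open('w2.json')).items()}
P=onplane(c,[[322.05,100],[321.95,120],[321.8,140],[321.8,160],[321.8,177.0]],.044); print(P.round(4))
d=P[-1]-P[0]; d/=np.linalg.norm(d); print('heading',np.degrees(np.arctan2(d[1],d[0])))
for a in (70.,):
  print('ctr from nose',P[-1]-.070*d)
p=cv2.imread('pics/w2.png').mean(axis=2)
print([(v,int(p[v,319:326].mean())) for v in range(36,74,2)])
T=onplane(c,[[322.5,40],[322.5,66]],.070);print(T)
```

```text
[[0.5195 0.3102 0.044 ]
 [0.5264 0.2909 0.044 ]
 [0.5335 0.271  0.044 ]
 [0.541  0.2504 0.044 ]
 [0.5476 0.2323 0.044 ]]
heading -70.14652977374314
ctr from nose [0.52382932 0.29813425 0.044     ]
[(36, 99), (38, 94), (40, 66), (42, 58), (44, 60), (46, 61), (48, 54), (50, 42), (52, 40), (54, 40), (56, 40), (58, 39), (60, 38), (62, 36), (64, 31), (66, 44), (68, 100), (70, 117), (72, 118)]
[[0.50187122 0.35923785 0.07      ]
 [0.50954694 0.33823035 0.07      ]]
```

The bar centre comes out at (0.524, 0.298), with its top at z ≈ 0.044 and the tool heading at 109.8°. The tab, the nose and the top view agree to within 2–3 mm. I'll move above it and descend in two stages. I'm gripping a little high, with the TCP at 22 mm, so the fingertips clear the channel floor later.

drive_tool([
  {"tx": 0.247, "ty": 0.007, "tz": 0, "turn": 0, "jaw": 0.8},
  {"tx": 0.247, "ty": 0.007, "tz": 0.2, "turn": 0, "jaw": 0.8},
  {"tx": 0.247, "ty": 0.007, "tz": 0.4, "turn": 0, "jaw": 0.8},
  {"tx": 0.247, "ty": 0.007, "tz": 0.4, "turn": 0, "jaw": 0.8},
  {"tx": 0.247, "ty": 0.007, "tz": 0.4, "turn": 0, "jaw": 0.8},
  {"tx": 0.247, "ty": 0.007, "tz": 0.4, "turn": 0, "jaw": 0.8},
])

```text
t: 3.25
tool_pos: [0.5245, 0.2967, 0.0999]
orientation: [1.805, 2.571, 0.001]
force: [0.9, -0.5, 0.1]
opening: 0.0742
```

Run:
```python
from plant import robot
from h import *
s=robot.read_state(); goal(s,.524,.2978,.022,109.85)
p,d=robot.read_camera('wrist'); cv2.imwrite('pics/w3.png',p)
p,d=robot.read_camera('top'); cv2.imwrite('pics/t3.png',cv2.resize(p[150:270,150:310],None,fx=4,fy=4))
```

```text
t 3.25 pos [0.5245 0.2967 0.0999] head 109.85 tilt [ 7.e-04  0.e+00 -1.e+00] F [ 0.9 -0.5  0.1] op 0.0742
tx ty tz turn [ 0.004  -0.0005  0.2597] 0.0
```

View pics/w3.png

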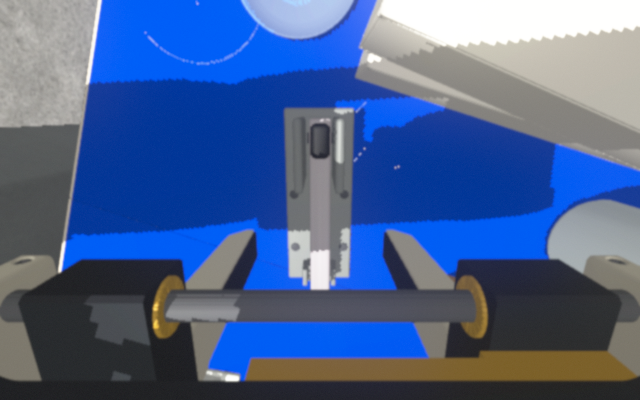

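The bar, at column ~320, is centred between the fingers (columns 256 and 384). I'll descend and grip.

drive_tool([
  {"tx": 0.003, "ty": 0, "tz": 0.13, "turn": 0, "jaw": 0.7},
  {"tx": 0.003, "ty": 0, "tz": 0.21, "turn": 0, "jaw": 0.6},
  {"tx": 0.003, "ty": 0, "tz": 0.26, "turn": 0, "jaw": 0.5},
  {"tx": 0.003, "ty": 0, "tz": 0.26, "turn": 0, "jaw": 0.4},
  {"tx": 0.003, "ty": 0, "tz": 0.26, "turn": 0, "jaw": 0.3},
  {"tx": 0.003, "ty": 0, "tz": 0.26, "turn": 0, "jaw": 0.1},
  {"tx": 0.003, "ty": 0, "tz": 0.26, "turn": 0, "jaw": 0},
  {"tx": 0.003, "ty": 0, "tz": 0.26, "turn": 0, "jaw": 0},
  {"tx": 0.003, "ty": 0, "tz": 0.26, "turn": 0, "jaw": 0},
  {"tx": 0.003, "ty": 0, "tz": 0.26, "turn": 0, "jaw": 0},
], force=40)

```text
t: 4.35
tool_pos: [0.5243, 0.2993, 0.0219]
orientation: [1.801, 2.573, 0.002]
force: [-0.1, -0.9, 6.8]
opening: 0.0158
```

Run:
```python
from plant import robot
from h import *
s=robot.read_state(); goal(s,.524,.2978,.022,109.85); print(s['wrist_torque'])
```

```text
t 4.35 pos [0.5243 0.2993 0.0219] head 110.01 tilt [ 1.6e-03  8.0e-04 -1.0e+00] F [-0.1 -0.9  6.8] op 0.0158
tx ty tz turn [-0.0045 -0.0029 -0.0004] 0.0009
[-0.1217808   0.0383418  -0.03137299]
```

drive_tool([
  {"tx": 0, "ty": 0, "tz": -0.02, "turn": 0, "jaw": 0},
  {"tx": 0, "ty": 0, "tz": -0.06, "turn": 0, "jaw": 0},
  {"tx": 0, "ty": 0, "tz": -0.11, "turn": 0, "jaw": 0},
  {"tx": 0, "ty": 0, "tz": -0.17, "turn": 0, "jaw": 0},
  {"tx": 0, "ty": 0, "tz": -0.24, "turn": 0, "jaw": 0},
  {"tx": 0, "ty": 0, "tz": -0.3, "turn": 0, "jaw": 0},
  {"tx": 0, "ty": 0, "tz": -0.33, "turn": 0, "jaw": 0},
  {"tx": 0, "ty": 0, "tz": -0.33, "turn": 0, "jaw": 0},
])

```text
t: 5.15
tool_pos: [0.5248, 0.2996, 0.1222]
orientation: [1.801, 2.572, 0.005]
force: [0.2, 0.3, -2.1]
opening: 0.0158
```

Run:
```python
from plant import robot
from h import *
import json
s=robot.read_state(); goal(s,.4875,-.006,.12,98.2); print(s['wrist_torque'])
c=robot.get_calibration('wrist');json.dump({k:np.array(v).tolist() for k,v in c.items()},open('w4.json','w'))
p,d=robot.read_camera('wrist'); cv2.imwrite('pics/w4.png',p);np.save('pics/w4.npy',d)
p,d=robot.read_camera('scene'); cv2.imwrite('pics/s4.png',cv2.resize(p[120:320,150:400],None,fx=3,fy=3))
```

```text
t 5.15 pos [0.5248 0.2996 0.1222] head 110.01 tilt [ 0.0035  0.0017 -1.    ] F [ 0.2  0.3 -2.1] op 0.0158
tx ty tz turn [-0.9146 -0.4654  0.0053] 0.0656
[-0.04659915 -0.11346175 -0.03965143]
```

View pics/s4.png

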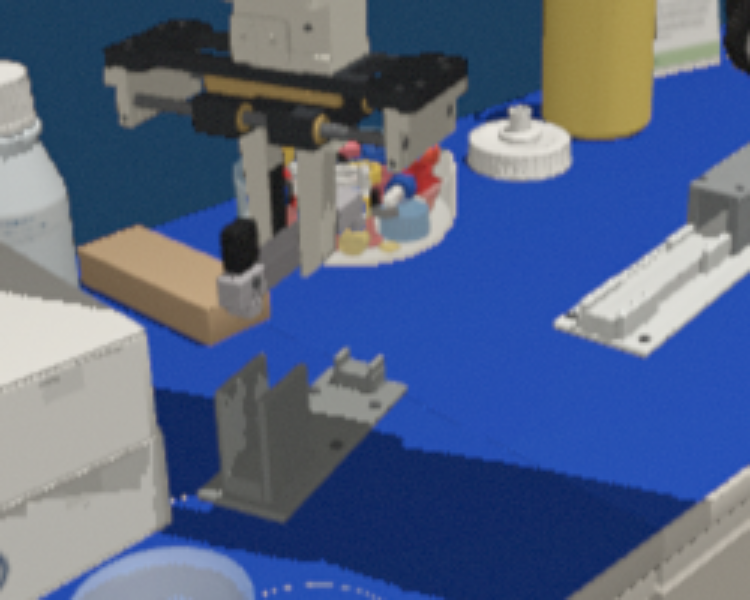

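View pics/w4.png

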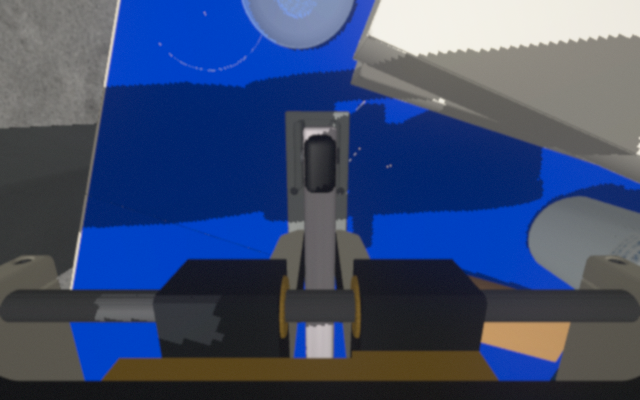

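The bar is gripped and clear of the rest. The tab is at (320,163) in the wrist view. I'll measure where the bar sits in the hand, and refine the gauge pose from the earlier pictures.

Run:
```python
from h import *
from plant import robot
import json
c={k:np.array(v) for k,v in json.load(open('w4.json')).items()}
p=cv2.imread('pics/w4.png').mean(axis=2); w=cloud(c,np.load('pics/w4.npy'))
print([(v,int(p[v,315:326].mean()),w[v,320,2].round(4)) for v in range(124,200,3)])
print(p[165,300:342].astype(int)); print(p[215,300:342].astype(int))
s=robot.read_state(); M=R.from_rotvec(s['orientation']).as_matrix()
def tool(uv,z): return ((onplane(c,uv,z)-s['tool_pos'])@M*1000).round(1)
print('tab top front/back edges',tool([[320,136],[320,184],[320,190]],.170))
print('bar line', tool([[320,200],[320,225]],.144))
# gauge from w1? use top image: edges of channel walls
```

```text
[(124, 80, np.float64(0.0174)), (127, 114, np.float64(0.1415)), (130, 178, np.float64(0.1431)), (133, 149, np.float64(0.1431)), (136, 31, np.float64(0.1601)), (139, 28, np.float64(0.1692)), (142, 42, np.float64(0.1707)), (145, 55, np.float64(0.1705)), (148, 58, np.float64(0.1705)), (151, 58, np.float64(0.1697)), (154, 57, np.float64(0.1703)), (157, 55, np.float64(0.1713)), (160, 55, np.float64(0.17)), (163, 53, np.float64(0.1708)), (166, 53, np.float64(0.1707)), (169, 52, np.float64(0.1708)), (172, 51, np.float64(0.1707)), (175, 50, np.float64(0.1697)), (178, 49, np.float64(0.1698)), (181, 49, np.float64(0.171)), (184, 46, np.float64(0.1694)), (187, 36, np.float64(0.1707)), (190, 27, np.float64(0.1702)), (193, 83, np.float64(0.1437)), (196, 101, np.float64(0.1434)), (199, 101, np.float64(0.1428))]
[72 67 65 70 64 46 38 39 45 50 57 61 65 63 63 62 60 60 55 55 53 52 50 48
 49 45 44 44 40 38 36 30 30 28 32 46 64 72 70 71 76 79]
[ 79  78  78  79  83  91  96  98 100 100 100 100 101 100  99 100 102 102
 102 101 102 100 100 102 102 103 101 101 103 102 101 101  97  96  90  82
  78  79  78  78  79  79]
tab top front/back edges [[ 66.    1.4 -50.6]
 [ 47.4   1.5 -50.6]
 [ 45.    1.5 -50.6]]
bar line [[ 33.4   1.6 -24.6]
 [ 20.4   1.6 -24.6]]
```

drive_tool([
  {"tx": -0.05, "ty": -0.025, "tz": 0, "turn": 0.01, "jaw": 0},
  {"tx": -0.15, "ty": -0.075, "tz": 0, "turn": 0.02, "jaw": 0},
  {"tx": -0.28, "ty": -0.14, "tz": 0, "turn": 0.03, "jaw": 0},
  {"tx": -0.42, "ty": -0.21, "tz": 0, "turn": 0.04, "jaw": 0},
  {"tx": -0.56, "ty": -0.285, "tz": 0, "turn": 0.05, "jaw": 0},
  {"tx": -0.7, "ty": -0.355, "tz": 0, "turn": 0.0656, "jaw": 0},
  {"tx": -0.82, "ty": -0.42, "tz": 0, "turn": 0.0656, "jaw": 0},
  {"tx": -0.89, "ty": -0.455, "tz": 0, "turn": 0.0656, "jaw": 0},
  {"tx": -0.915, "ty": -0.465, "tz": 0, "turn": 0.0656, "jaw": 0},
  {"tx": -0.915, "ty": -0.465, "tz": 0, "turn": 0.0656, "jaw": 0},
  {"tx": -0.915, "ty": -0.465, "tz": 0, "turn": 0.0656, "jaw": 0},
])

```text
t: 6.35
tool_pos: [0.486, -0.0061, 0.1191]
orientation: [-2.057, -2.373, 0.0]
force: [-0.1, 0.2, -0.9]
opening: 0.0156
```

Run:
```python
from plant import robot
from h import *
import json
s=robot.read_state(); goal(s,.4875,-.006,.12,98.2); print(s['wrist_torque'])
c=robot.get_calibration('wrist');json.dump({k:np.array(v).tolist() for k,v in c.items()},open('w5.json','w'))
p,d=robot.read_camera('wrist'); cv2.imwrite('pics/w5.png',p);np.save('pics/w5.npy',d)
cv2.imwrite('pics/w5c.png',cv2.resize(p[60:260,220:420],None,fx=3,fy=3,interpolation=cv2.INTER_CUBIC))
p,d=robot.read_camera('scene'); cv2.imwrite('pics/s5.png',cv2.resize(p[100:270,280:480],None,fx=3.5,fy=3.5,interpolation=cv2.INTER_CUBIC))
```

```text
t 6.35 pos [ 0.486  -0.0061  0.1191] head 98.17 tilt [-9.e-04  6.e-04 -1.e+00] F [-0.1  0.2 -0.9] op 0.0156
tx ty tz turn [-0.0003  0.0049 -0.0029] -0.0002
[-0.07846013 -0.09643941  0.00525054]
```

View pics/w5c.png

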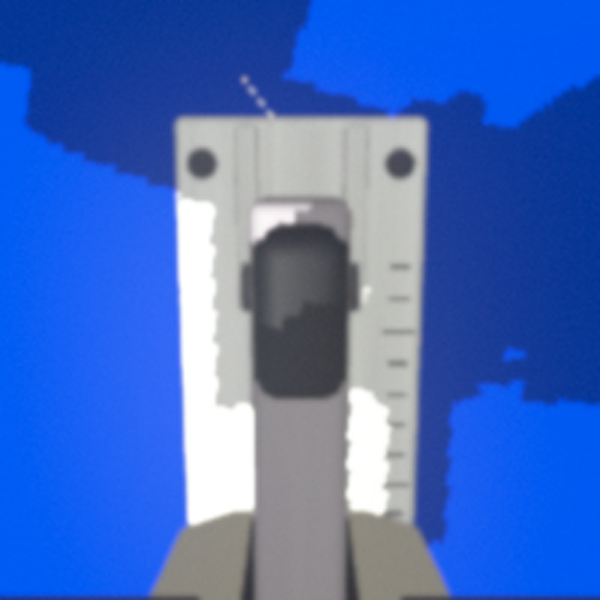

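View pics/s5.png

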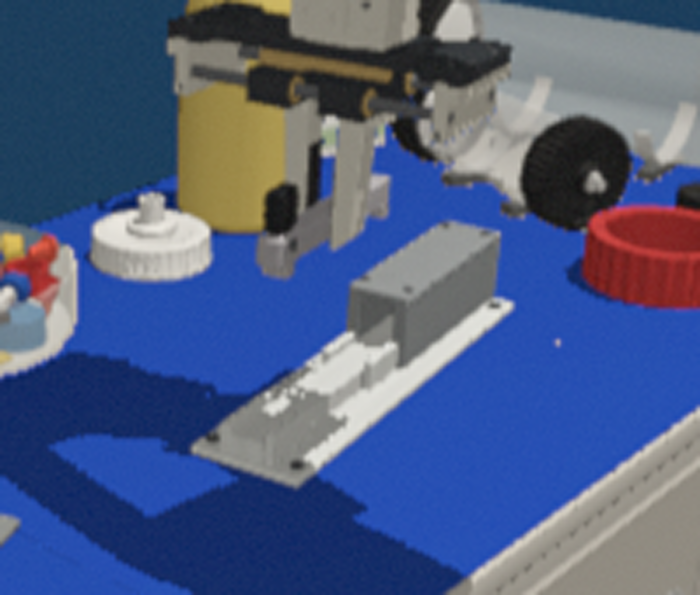

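The bar, centred at crop column ~301, lies directly over the channel, which is centred at ~302 with parallel edges, so yaw and lateral alignment are good. I'll check the lengthwise position from this view and the top view.

Run:
```python
from h import *
from plant import robot
import json
c={k:np.array(v) for k,v in json.load(open('w5.json')).items()}
w=cloud(c,np.load('pics/w5.npy')); s=robot.read_state(); M=R.from_rotvec(s['orientation']).as_matrix()
print('plate z',np.nanmedian(w[100:125,285:290,2]),'channel floor z',np.nanmedian(w[102:120,310:330,2]), 'wall', np.nanmedian(w[105:120,300:304,2]))
P=onplane(c,[[280,99.3],[361,99.3]],.006); print(P)
d=np.array([np.cos(np.radians(-81.8)),np.sin(np.radians(-81.8)),0])
mouth=np.array([.4988,-.0842,0])
print('plate end along gauge from top-mouth', ((P-mouth)@d*1000).round(1))
t=robot.get_calibration('top')
wt=cloud(t,np.load('pics/top0.npy'))
q=wt[180:260,330:505].reshape(-1,3); q=q[np.isfinite(q[:,2])]
x=(q-mouth)@d; n=np.array([-d[1],d[0],0]); y=(q-mouth)@n
for a in np.arange(-.19,.17,.02):
    k=(abs(x-a)<.01)&(abs(y)<.008); k2=(abs(x-a)<.01)&(abs(y)>.022)&(abs(y)<.034); print(round(a,2), np.nanmedian(q[k,2]).round(4),np.nanmedian(q[k2,2]).round(4),end=' | ')
# depth edge of cover along x
k=(q[:,2]>.045); print('\ncover x',np.percentile(x[k],[0.5,2,98,99.5]),'y',np.percentile(y[k],[.5,2,98,99.5]))
# white end in top colour: corners (crop b /4.5)
b=np.array([[32,160],[57,314]])/4.5+[330,180]; print(((onplane(t,b,.006)-mouth)@d).round(4))
b=np.array([[408,118],[425,215],[735,65],[752,158]])/4.5+[330,180]; print(((onplane(t,b,.058)-mouth)@d).round(4),((onplane(t,b,.058)-mouth)@n).round(4))
```

```text
plate z 0.0054114215525381815 channel floor z 0.018876612211565058 wall 0.024770213453081696
[[0.43965583 0.07359613 0.006     ]
 [0.50921299 0.08363275 0.006     ]]
plate end along gauge from top-mouth [-164.6 -164.6]
-0.19 0.0015 0.0014 | -0.17 0.0026 0.0019 | -0.15 0.02 0.0069 | -0.13 0.0202 0.0064 | -0.11 0.0206 0.0059 | -0.09 0.0206 0.0066 | -0.07 0.0206 0.0061 | -0.05 0.0206 0.0063 | -0.03 0.0205 0.0058 | -0.01 0.0205 0.006 | 0.01 0.0571 0.0062 | 0.03 0.0584 0.0062 | 0.05 0.0582 0.0061 | 0.07 0.058 0.0062 | 0.09 0.0582 0.0066 | 0.11 0.058 0.0062 | 0.13 0.058 0.0066 | 0.15 0.0579 0.0049 | 
cover x [0.00155411 0.00290269 0.14764289 0.15008281] y [-0.02172201 -0.02142823  0.02114993  0.02195111]
[-0.1634 -0.1644]
[0.0033 0.0021 0.1538 0.1519] [ 0.0201 -0.024   0.0191 -0.0235]
```

Everything agrees to 1–2 mm: channel floor at 20 mm, plate end 164–165 mm behind the mouth. I'll descend gently to about 0.5 mm above the floor.

drive_tool([
  {"tx": -0.004, "ty": 0.002, "tz": 0.08, "turn": 0, "jaw": 0},
  {"tx": -0.007, "ty": 0.002, "tz": 0.16, "turn": 0, "jaw": 0},
  {"tx": -0.007, "ty": 0.002, "tz": 0.22, "turn": 0, "jaw": 0},
  {"tx": -0.007, "ty": 0.002, "tz": 0.26, "turn": 0, "jaw": 0},
  {"tx": -0.007, "ty": 0.002, "tz": 0.28, "turn": 0, "jaw": 0},
  {"tx": -0.007, "ty": 0.002, "tz": 0.295, "turn": 0, "jaw": 0},
  {"tx": -0.007, "ty": 0.002, "tz": 0.305, "turn": 0, "jaw": 0},
  {"tx": -0.007, "ty": 0.002, "tz": 0.31, "turn": 0, "jaw": 0},
  {"tx": -0.007, "ty": 0.002, "tz": 0.31, "turn": 0, "jaw": 0},
])

```text
t: 7.35
tool_pos: [0.4876, -0.0087, 0.027]
orientation: [2.057, 2.374, 0.001]
force: [-0.2, 0.0, -1.6]
opening: 0.0156
```

Run:
```python
from plant import robot
from h import *
s=robot.read_state(); goal(s,.4875,-.006,.0245,98.2); print(s['wrist_torque'])
p,d=robot.read_camera('wrist')
cv2.imwrite('pics/w6c.png',cv2.resize(p[60:260,220:420],None,fx=3,fy=3,interpolation=cv2.INTER_CUBIC))
p,d=robot.read_camera('scene'); cv2.imwrite('pics/s6.png',cv2.resize(p[100:270,280:480],None,fx=3.5,fy=3.5,interpolation=cv2.INTER_CUBIC))
```

```text
t 7.35 pos [ 0.4876 -0.0087  0.027 ] head 98.2 tilt [ 7.e-04 -1.e-04 -1.e+00] F [-0.2  0.  -1.6] op 0.0156
tx ty tz turn [0.0091 0.0008 0.0084] -0.0
[-0.05750049 -0.13391382  0.03349074]
```

View pics/w6c.png

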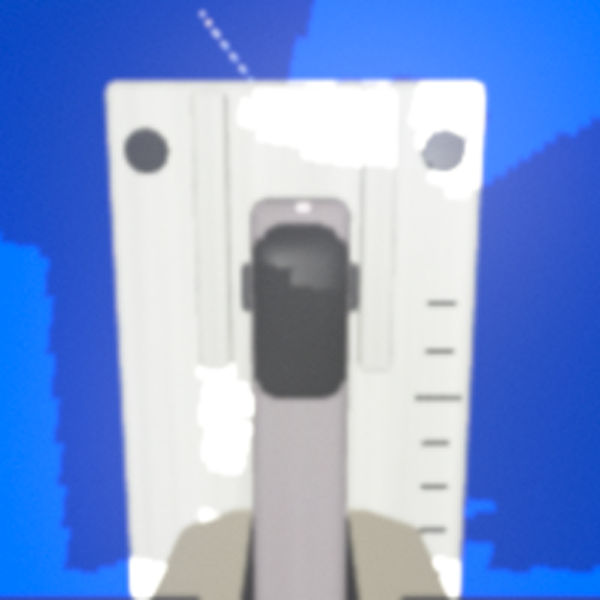

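View pics/s6.png

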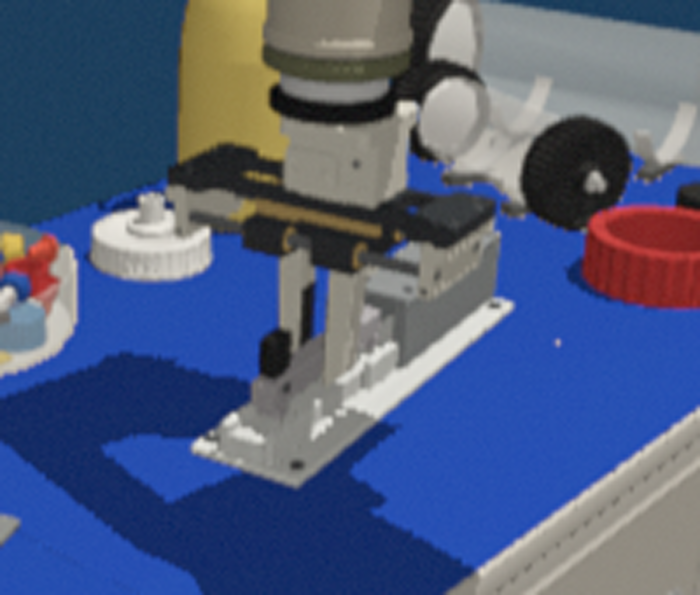

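The bar sits in the channel about 1.2 mm to the right of its middle (bar at column 301, walls centred at ~294) and about 3 mm above the floor. I'll correct that, lower it the rest of the way and release.

drive_tool([
  {"tx": 0, "ty": -0.004, "tz": 0.003, "turn": 0, "jaw": 0},
  {"tx": 0, "ty": -0.004, "tz": 0.006, "turn": 0, "jaw": 0},
  {"tx": 0, "ty": -0.004, "tz": 0.008, "turn": 0, "jaw": 0},
  {"tx": 0, "ty": -0.004, "tz": 0.008, "turn": 0, "jaw": 0},
  {"tx": 0, "ty": -0.004, "tz": 0.008, "turn": 0, "jaw": 0},
])

```text
t: 7.95
tool_pos: [0.4861, -0.0088, 0.0242]
orientation: [-2.057, -2.375, -0.0]
force: [0.2, -0.5, -2.3]
opening: 0.0158
```

Run:
```python
from plant import robot
from h import *
s=robot.read_state(); goal(s,.4875,-.006,.0245,98.2); print(s['wrist_torque'])
```

```text
t 7.95 pos [ 0.4861 -0.0088  0.0242] head 98.2 tilt [ 0.  0. -1.] F [ 0.2 -0.5 -2.3] op 0.0158
tx ty tz turn [ 0.0087  0.006  -0.0009] 0.0
[-0.06870375 -0.06814816  0.00700415]
```

drive_tool([
  {"tx": 0, "ty": 0, "tz": 0.001, "turn": 0, "jaw": 0},
  {"tx": 0, "ty": 0, "tz": 0.002, "turn": 0, "jaw": 0},
  {"tx": 0, "ty": 0, "tz": 0.002, "turn": 0, "jaw": 0.2},
  {"tx": 0, "ty": 0, "tz": 0.002, "turn": 0, "jaw": 0.25},
  {"tx": 0, "ty": 0, "tz": 0.002, "turn": 0, "jaw": 0.35},
  {"tx": 0, "ty": 0, "tz": 0.002, "turn": 0, "jaw": 0.4},
  {"tx": 0, "ty": 0, "tz": -0.05, "turn": 0, "jaw": 0.4},
  {"tx": 0, "ty": 0, "tz": -0.15, "turn": 0, "jaw": 0.4},
  {"tx": 0, "ty": 0, "tz": -0.25, "turn": 0, "jaw": 0.4},
  {"tx": 0, "ty": 0, "tz": -0.32, "turn": 0, "jaw": 0.4},
  {"tx": 0, "ty": 0, "tz": -0.32, "turn": 0, "jaw": 0.4},
])

```text
t: 9.05
tool_pos: [0.4887, -0.0092, 0.124]
orientation: [2.053, 2.371, 0.006]
force: [1.2, 0.7, 0.2]
opening: 0.0371
```

Run:
```python
from plant import robot
from h import *
import json
s=robot.read_state(); goal(s,.479,.0466,.12,98.2); print(s['wrist_torque'])
c=robot.get_calibration('wrist');json.dump({k:np.array(v).tolist() for k,v in c.items()},open('w7.json','w'))
p,d=robot.read_camera('wrist'); np.save('pics/w7.npy',d); cv2.imwrite('pics/w7.png',p)
cv2.imwrite('pics/w7c.png',cv2.resize(p[60:260,220:420],None,fx=3,fy=3,interpolation=cv2.INTER_CUBIC))
p,d=robot.read_camera('scene'); cv2.imwrite('pics/s7.png',cv2.resize(p[100:270,280:480],None,fx=3.5,fy=3.5,interpolation=cv2.INTER_CUBIC))
```

```text
t 9.05 pos [ 0.4887 -0.0092  0.124 ] head 98.2 tilt [ 6.5e-03 -8.0e-04 -1.0e+00] F [1.2 0.7 0.2] op 0.0371
tx ty tz turn [ 0.1886 -0.0055  0.0129] 0.0
[ 0.03332349 -0.16258549 -0.048695  ]
```

View pics/w7c.png

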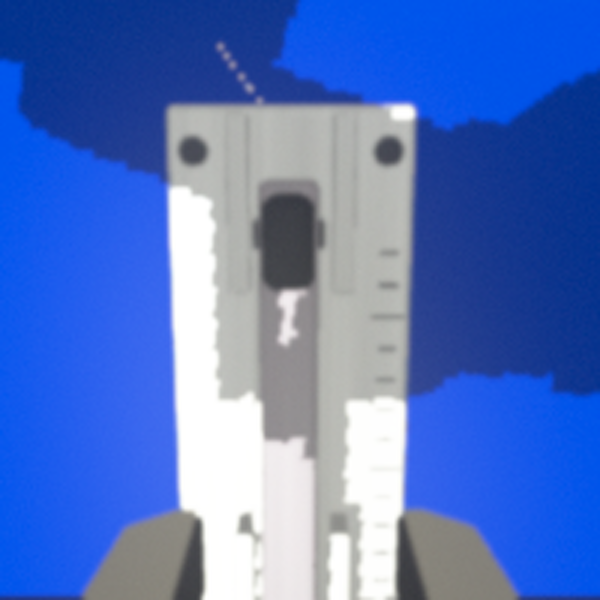

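View pics/s7.png

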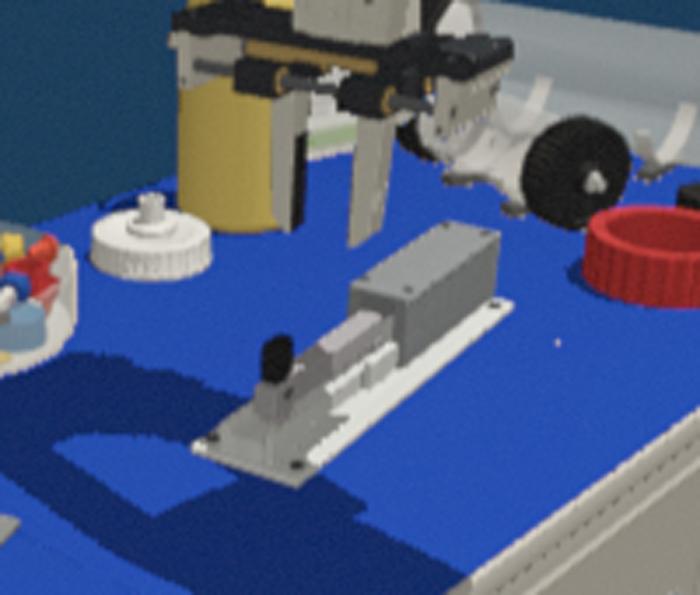

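The bar lies level in the channel with its nose just short of the mouth. The tab is at crop (289,241). Now I'll locate the tab.

Run:
```python
from plant import robot
from h import *
import json
s=robot.read_state(); goal(s,.4783,.0456,.12,98.2)
c=robot.get_calibration('wrist')
p,d=robot.read_camera('wrist'); g=p.mean(axis=2); w=cloud(c,d)
m=(g<75).astype(np.uint8); m[:110]=0;m[180:]=0;m[:,:295]=0;m[:,340:]=0
n,l,st,ce=cv2.connectedComponentsWithStats(m); print(st,ce)
i=1+np.argmax(st[1:,4]); x,y,ww,h,_=st[i]
print('top z',np.nanmedian(w[y+8:y+h-8,int(ce[i][0])-3:int(ce[i][0])+3,2]))
P=onplane(c,[ce[i],[ce[i][0],y-.5],[ce[i][0],y+h-.5]],.072); print(P)
print('expected tab centre .4783 .0456'); print('bar centre from img', onplane(c,[[ (262+314)/2/3+220, 420/3+60]],.046))
M=R.from_rotvec(s['orientation']).as_matrix(); print('in tool mm',((P-s['tool_pos'])@M*1000).round(1))
t=robot.get_calibration('top')
```

```text
t 9.15 pos [ 0.4863 -0.0089  0.1202] head 98.2 tilt [ 9.e-04 -1.e-04 -1.e+00] F [-0.7 -0.  -0.4] op 0.0375
tx ty tz turn [ 0.1836 -0.0006  0.0006] -0.0
[[     0      0    640    400 255528]
 [   311    127     17     31    472]] [[319.5001448  199.60711155]
 [319.42161017 141.51271186]]
top z 0.07213602555793544
[[0.47827623 0.04563812 0.072     ]
 [0.47683126 0.05561761 0.072     ]
 [0.47985694 0.03472118 0.072     ]]
expected tab centre .4783 .0456
bar centre from img [[ 0.48259496 -0.00361909  0.046     ]]
in tool mm [[55.1 -0.2 48.2]
 [65.2 -0.2 48.2]
 [44.1 -0.2 48.2]]
```

drive_tool([
  {"tx": 0.08, "ty": 0, "tz": 0, "turn": 0, "jaw": 0.4},
  {"tx": 0.16, "ty": 0, "tz": 0, "turn": 0, "jaw": 0.4},
  {"tx": 0.184, "ty": 0, "tz": 0.03, "turn": 0, "jaw": 0.4},
  {"tx": 0.184, "ty": 0, "tz": 0.1, "turn": 0, "jaw": 0.4},
  {"tx": 0.184, "ty": 0, "tz": 0.17, "turn": 0, "jaw": 0.4},
  {"tx": 0.184, "ty": 0, "tz": 0.21, "turn": 0, "jaw": 0.4},
  {"tx": 0.184, "ty": 0, "tz": 0.23, "turn": 0, "jaw": 0.4},
  {"tx": 0.184, "ty": 0, "tz": 0.23, "turn": 0, "jaw": 0.4},
  {"tx": 0.184, "ty": 0, "tz": 0.23, "turn": 0, "jaw": 0.4},
], force=12)

```text
t: 10.1
tool_pos: [0.4786, 0.0456, 0.0517]
orientation: [2.057, 2.374, 0.001]
force: [0.3, -0.4, -0.9]
opening: 0.037
```

Run:
```python
from plant import robot
from h import *
s=robot.read_state(); goal(s,.4783,.0456,.05,98.2)
p,d=robot.read_camera('wrist')
cv2.imwrite('pics/w8c.png',p)
p,d=robot.read_camera('scene'); cv2.imwrite('pics/s8.png',cv2.resize(p[100:270,280:480],None,fx=3.5,fy=3.5,interpolation=cv2.INTER_CUBIC))
s=robot.read_state(); goal(s,.4783,.0456,.05,98.2); print(s['wrist_torque'])
```

```text
t 10.1 pos [0.4786 0.0456 0.0517] head 98.19 tilt [ 6.e-04 -0.e+00 -1.e+00] F [ 0.3 -0.4 -0.9] op 0.037
tx ty tz turn [ 0.0001 -0.0011  0.0057] -0.0001
t 10.2 pos [0.4791 0.0457 0.0523] head 98.19 tilt [ 0.0018  0.     -1.    ] F [-0.6  0.3 -0.2] op 0.0371
tx ty tz turn [ 0.0001 -0.0027  0.0075] -0.0001
[-0.09916806 -0.1537776  -0.01881219]
```

View pics/s8.png

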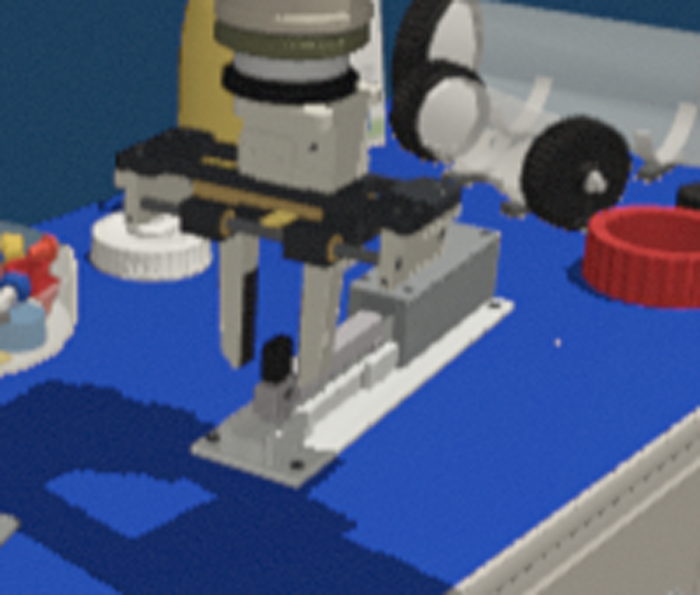

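drive_tool([
  {"tx": 0, "ty": 0, "tz": 0, "turn": 0, "jaw": 0.25},
  {"tx": 0, "ty": 0, "tz": 0, "turn": 0, "jaw": 0.15},
  {"tx": 0, "ty": 0, "tz": 0, "turn": 0, "jaw": 0.05},
  {"tx": 0, "ty": 0, "tz": 0, "turn": 0, "jaw": 0},
  {"tx": 0, "ty": 0, "tz": 0, "turn": 0, "jaw": 0},
  {"tx": 0, "ty": 0, "tz": 0, "turn": 0, "jaw": 0},
], force=12)

```text
t: 10.8
tool_pos: [0.4784, 0.0458, 0.0515]
orientation: [2.057, 2.374, 0.0]
force: [-0.7, 0.9, 1.5]
opening: 0.012
```

Run:
```python
from plant import robot
from h import *
s=robot.read_state(); goal(s,.4783,.0456,.05,98.2); print(s['wrist_torque'])
p,d=robot.read_camera('wrist')
cv2.imwrite('pics/w9.png',p)
```

```text
t 10.8 pos [0.4784 0.0458 0.0515] head 98.2 tilt [ 4.e-04  0.e+00 -1.e+00] F [-0.7  0.9  1.5] op 0.012
tx ty tz turn [-0.0006 -0.0004  0.0049] -0.0
[-0.03573891 -0.01699898 -0.01033921]
```

View pics/w9.png

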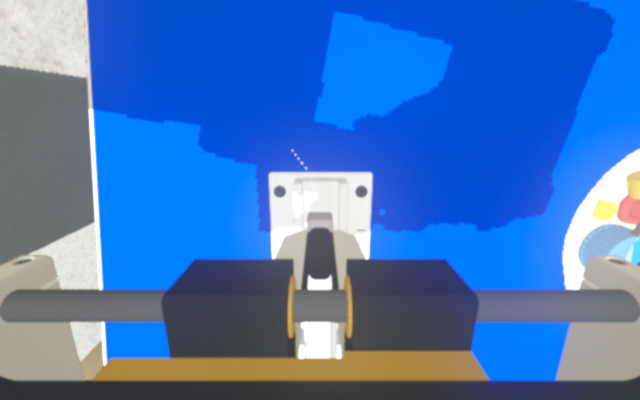

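The tab is gripped, with the opening at exactly 12.0 mm. I'll slide in gently: first past the mouth with a force check, then on.

drive_tool([
  {"tx": -0.007, "ty": 0, "tz": 0, "turn": 0, "jaw": 0},
  {"tx": -0.017, "ty": 0, "tz": 0, "turn": 0, "jaw": 0},
  {"tx": -0.03, "ty": 0, "tz": 0, "turn": 0, "jaw": 0},
  {"tx": -0.043, "ty": 0, "tz": 0, "turn": 0, "jaw": 0},
  {"tx": -0.056, "ty": 0, "tz": 0, "turn": 0, "jaw": 0},
  {"tx": -0.07, "ty": 0, "tz": 0, "turn": 0, "jaw": 0},
])

```text
t: 11.45
tool_pos: [0.4814, 0.0247, 0.0514]
orientation: [2.057, 2.374, 0.001]
force: [-0.2, 3.4, 4.5]
opening: 0.0118
```

```bash
cat > f.py <<'E'
from plant import robot
from h import *
s=robot.read_state(); d=np.array([.1426,-.9898,0]); n=np.array([.9898,.1426,0]); M=R.from_rotvec(s['orientation']).as_matrix()
v=np.array(s['tool_pos'])-[.4784,.0458,.0515]
print('t',round(s['t'],2),'travel mm',round(v@d*1000,1),'lat',round(v@n*1000,1),'dz',round(v[2]*1000,1),'F along',round(s['force']@d,2),'lat',round(s['force']@n,2),'z',round(s['force'][2],2),'torque along/lat',(s['wrist_torque']@d).round(3),(s['wrist_torque']@n).round(3),'op',round(s['opening'],4))
E
python3 f.py
```

```text
t 11.45 travel mm 21.3 lat -0.0 dz -0.1 F along -3.38 lat 0.33 z 4.49 torque along/lat 0.153 0.519 op 0.0118
```

drive_tool([
  {"tx": -0.01, "ty": 0, "tz": 0, "turn": 0, "jaw": 0},
  {"tx": -0.023, "ty": 0, "tz": 0, "turn": 0, "jaw": 0},
  {"tx": -0.037, "ty": 0, "tz": 0, "turn": 0, "jaw": 0},
  {"tx": -0.05, "ty": 0, "tz": 0, "turn": 0, "jaw": 0},
  {"tx": -0.064, "ty": 0, "tz": 0, "turn": 0, "jaw": 0},
  {"tx": -0.077, "ty": 0, "tz": 0, "turn": 0, "jaw": 0},
  {"tx": -0.09, "ty": 0, "tz": 0, "turn": 0, "jaw": 0},
  {"tx": -0.1, "ty": 0, "tz": 0, "turn": 0, "jaw": 0},
])

```text
t: 12.25
tool_pos: [0.4856, -0.005, 0.0514]
orientation: [2.057, 2.374, 0.0]
force: [-0.1, 3.3, 5.5]
opening: 0.0121
```

```bash
python3 f.py
python3 - <<'E'
from plant import robot
from h import *
p,d=robot.read_camera('scene'); cv2.imwrite('pics/s10.png',cv2.resize(p[100:270,280:480],None,fx=3.5,fy=3.5,interpolation=cv2.INTER_CUBIC))
E
python3 f.py
```

```text
t 12.25 travel mm 51.3 lat -0.1 dz -0.1 F along -3.33 lat 0.36 z 5.51 torque along/lat 0.137 0.677 op 0.0121
t 12.3 travel mm 51.7 lat -0.1 dz -0.1 F along -1.83 lat -0.22 z 5.17 torque along/lat 0.131 0.372 op 0.0116
```

View pics/s10.png

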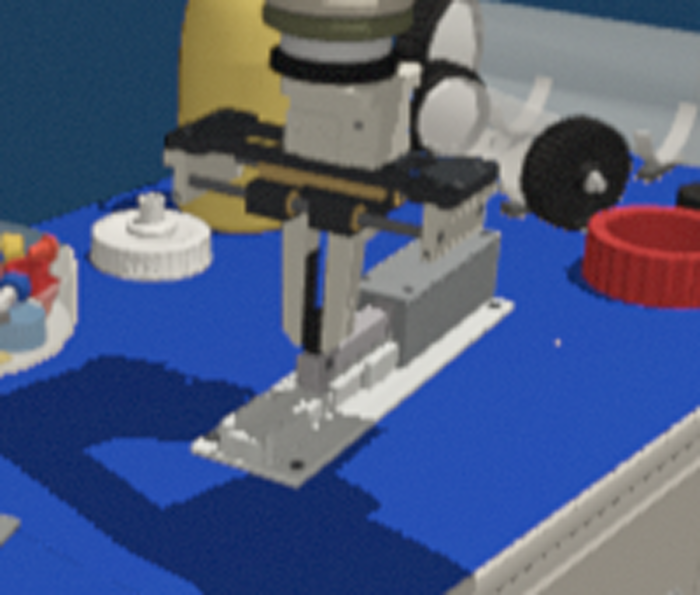

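drive_tool([
  {"tx": -0.01, "ty": 0, "tz": 0, "turn": 0, "jaw": 0},
  {"tx": -0.02, "ty": 0, "tz": 0, "turn": 0, "jaw": 0},
  {"tx": -0.03, "ty": 0, "tz": 0, "turn": 0, "jaw": 0},
  {"tx": -0.04, "ty": 0, "tz": 0, "turn": 0, "jaw": 0},
  {"tx": -0.05, "ty": 0, "tz": 0, "turn": 0, "jaw": 0},
  {"tx": -0.057, "ty": 0, "tz": 0, "turn": 0, "jaw": 0},
])

```text
t: 12.9
tool_pos: [0.488, -0.0217, 0.0514]
orientation: [2.057, 2.374, 0.0]
force: [0.1, 3.3, 5.5]
opening: 0.0117
```

```bash
python3 f.py
```

```text
t 12.9 travel mm 68.2 lat -0.1 dz -0.1 F along -3.23 lat 0.59 z 5.5 torque along/lat 0.057 0.626 op 0.0117
```

Now small steps of 1 mm per row.

drive_tool([
  {"tx": -0.004, "ty": 0, "tz": 0, "turn": 0, "jaw": 0},
  {"tx": -0.008, "ty": 0, "tz": 0, "turn": 0, "jaw": 0},
  {"tx": -0.012, "ty": 0, "tz": 0, "turn": 0, "jaw": 0},
  {"tx": -0.016, "ty": 0, "tz": 0, "turn": 0, "jaw": 0},
  {"tx": -0.02, "ty": 0, "tz": 0, "turn": 0, "jaw": 0},
])

```text
t: 13.4
tool_pos: [0.4889, -0.0276, 0.0514]
orientation: [2.057, 2.375, 0.001]
force: [-0.3, 3.4, 5.8]
opening: 0.0116
```

```bash
python3 f.py
```

```text
t 13.4 travel mm 74.1 lat -0.1 dz -0.1 F along -3.38 lat 0.13 z 5.81 torque along/lat 0.159 0.622 op 0.0116
```

drive_tool([
  {"tx": -0.003, "ty": 0, "tz": 0, "turn": 0, "jaw": 0},
  {"tx": -0.006, "ty": 0, "tz": 0, "turn": 0, "jaw": 0},
  {"tx": -0.01, "ty": 0, "tz": 0, "turn": 0, "jaw": 0},
  {"tx": -0.013, "ty": 0, "tz": 0, "turn": 0, "jaw": 0},
])

```text
t: 13.8
tool_pos: [0.4894, -0.0314, 0.0514]
orientation: [-2.057, -2.375, -0.0]
force: [-0.5, 3.5, 6.0]
opening: 0.0121
```

```bash
python3 f.py
```

```text
t 13.8 travel mm 78.0 lat -0.1 dz -0.1 F along -3.54 lat 0.02 z 5.95 torque along/lat 0.122 0.683 op 0.0121
```

drive_tool([
  {"tx": -0.003, "ty": 0, "tz": 0, "turn": 0, "jaw": 0},
  {"tx": -0.006, "ty": 0, "tz": 0, "turn": 0, "jaw": 0},
  {"tx": -0.01, "ty": 0, "tz": 0, "turn": 0, "jaw": 0},
  {"tx": -0.013, "ty": 0, "tz": 0, "turn": 0, "jaw": 0},
])

```text
t: 14.2
tool_pos: [0.49, -0.0353, 0.0514]
orientation: [-2.057, -2.374, -0.0]
force: [0.1, 3.1, 5.3]
opening: 0.0126
```

```bash
python3 f.py
```

```text
t 14.2 travel mm 81.9 lat -0.1 dz -0.1 F along -3.06 lat 0.54 z 5.34 torque along/lat 0.11 0.687 op 0.0126
```

drive_tool([
  {"tx": -0.003, "ty": 0, "tz": 0, "turn": 0, "jaw": 0},
  {"tx": -0.006, "ty": 0, "tz": 0, "turn": 0, "jaw": 0},
  {"tx": -0.01, "ty": 0, "tz": 0, "turn": 0, "jaw": 0},
  {"tx": -0.013, "ty": 0, "tz": 0, "turn": 0, "jaw": 0},
])

```text
t: 14.6
tool_pos: [0.4905, -0.0391, 0.0514]
orientation: [-2.057, -2.375, -0.0]
force: [-0.1, 4.0, 5.5]
opening: 0.012
```

```bash
python3 f.py
```

```text
t 14.6 travel mm 85.8 lat -0.1 dz -0.1 F along -4.02 lat 0.43 z 5.48 torque along/lat 0.036 0.661 op 0.012
```

drive_tool([
  {"tx": -0.003, "ty": 0, "tz": 0, "turn": 0, "jaw": 0},
  {"tx": -0.006, "ty": 0, "tz": 0, "turn": 0, "jaw": 0},
  {"tx": -0.01, "ty": 0, "tz": 0, "turn": 0, "jaw": 0},
])

```text
t: 14.9
tool_pos: [0.4909, -0.042, 0.0514]
orientation: [-2.057, -2.375, -0.0]
force: [-0.5, 3.6, 6.1]
opening: 0.0117
```

```bash
python3 f.py;  python3 - <<'E'
from plant import robot
from h import *
p,d=robot.read_camera('scene'); cv2.imwrite('pics/s11.png',cv2.resize(p[100:270,280:480],None,fx=3.5,fy=3.5,interpolation=cv2.INTER_CUBIC))
E
```

```text
t 14.9 travel mm 88.7 lat -0.1 dz -0.1 F along -3.64 lat 0.07 z 6.12 torque along/lat 0.087 0.739 op 0.0117
```

View pics/s11.png

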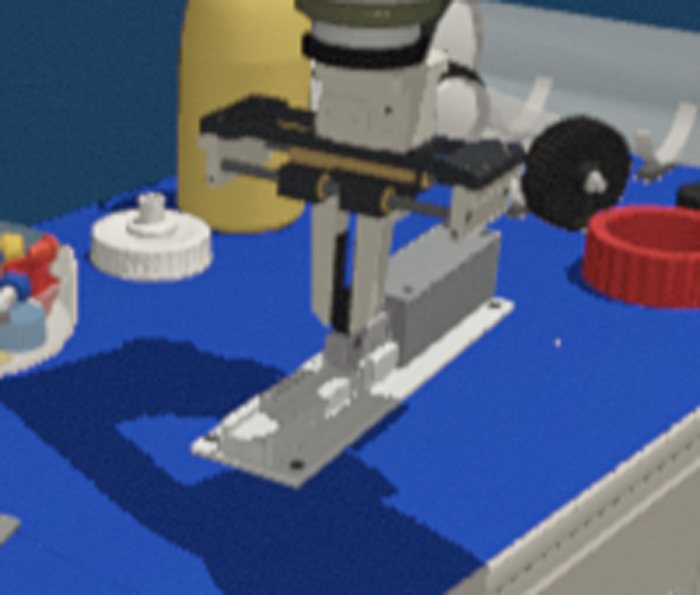

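The bar still looks level and the drag is steady at 3–4 N, so no groove yet. I'll continue.

drive_tool([
  {"tx": -0.003, "ty": 0, "tz": 0, "turn": 0, "jaw": 0},
  {"tx": -0.006, "ty": 0, "tz": 0, "turn": 0, "jaw": 0},
  {"tx": -0.01, "ty": 0, "tz": 0, "turn": 0, "jaw": 0},
])

```text
t: 15.25
tool_pos: [0.4914, -0.045, 0.0514]
orientation: [-2.057, -2.375, -0.0]
force: [-0.6, 3.9, 6.3]
opening: 0.0121
```

```bash
python3 f.py
```

```text
t 15.25 travel mm 91.8 lat -0.1 dz -0.1 F along -3.96 lat -0.06 z 6.31 torque along/lat 0.069 0.648 op 0.0121
```

drive_tool([
  {"tx": -0.003, "ty": 0, "tz": 0, "turn": 0, "jaw": 0},
  {"tx": -0.006, "ty": 0, "tz": 0, "turn": 0, "jaw": 0},
  {"tx": -0.01, "ty": 0, "tz": 0, "turn": 0, "jaw": 0},
])

```text
t: 15.55
tool_pos: [0.4918, -0.048, 0.0514]
orientation: [-2.057, -2.374, -0.0]
force: [-0.1, 4.0, 5.8]
opening: 0.0119
```

```bash
python3 f.py
```

```text
t 15.55 travel mm 94.7 lat -0.1 dz -0.1 F along -3.94 lat 0.5 z 5.82 torque along/lat 0.105 0.693 op 0.0119
```

drive_tool([
  {"tx": -0.003, "ty": 0, "tz": 0, "turn": 0, "jaw": 0},
  {"tx": -0.006, "ty": 0, "tz": 0, "turn": 0, "jaw": 0},
  {"tx": -0.01, "ty": 0, "tz": 0, "turn": 0, "jaw": 0},
])

```text
t: 15.85
tool_pos: [0.4922, -0.051, 0.0514]
orientation: [-2.057, -2.374, -0.0]
force: [-1.2, 3.6, 7.0]
opening: 0.0119
```

```bash
python3 f.py;  python3 - <<'E'
from plant import robot
from h import *
p,d=robot.read_camera('scene'); cv2.imwrite('pics/s12.png',cv2.resize(p[160:230,350:450],None,fx=7,fy=7,interpolation=cv2.INTER_CUBIC))
E
```

```text
t 15.85 travel mm 97.8 lat -0.1 dz -0.1 F along -3.73 lat -0.68 z 7.0 torque along/lat 0.139 0.656 op 0.0119
```

View pics/s12.png

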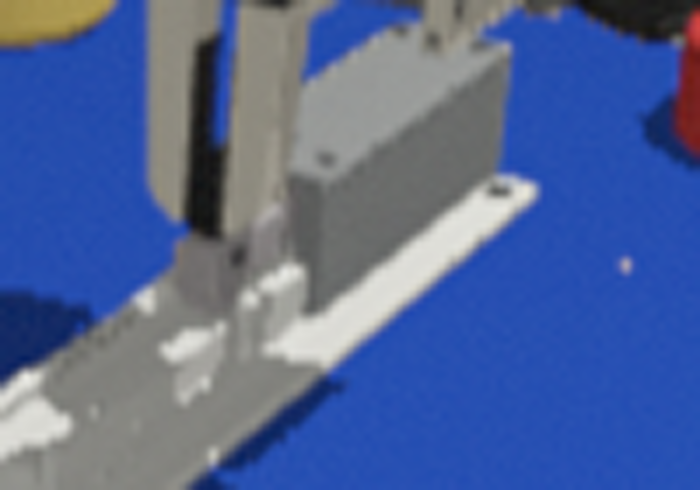

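drive_tool([
  {"tx": -0.003, "ty": 0, "tz": -0.001, "turn": 0, "jaw": 0},
  {"tx": -0.006, "ty": 0, "tz": -0.001, "turn": 0, "jaw": 0},
  {"tx": -0.01, "ty": 0, "tz": -0.001, "turn": 0, "jaw": 0},
])

```text
t: 16.2
tool_pos: [0.4925, -0.0541, 0.0514]
orientation: [-2.057, -2.374, 0.0]
force: [-0.8, 3.4, 3.0]
opening: 0.0119
```

```bash
python3 f.py
```

```text
t 16.2 travel mm 100.8 lat -0.3 dz -0.1 F along -3.47 lat -0.28 z 3.04 torque along/lat 0.122 0.463 op 0.0119
```

drive_tool([
  {"tx": -0.003, "ty": 0, "tz": 0, "turn": 0, "jaw": 0},
  {"tx": -0.006, "ty": 0, "tz": 0, "turn": 0, "jaw": 0},
  {"tx": -0.01, "ty": 0, "tz": 0, "turn": 0, "jaw": 0},
])

```text
t: 16.5
tool_pos: [0.4929, -0.057, 0.0514]
orientation: [-2.057, -2.374, 0.0]
force: [-0.3, 2.7, 2.7]
opening: 0.0119
```

```bash
python3 f.py
```

```text
t 16.5 travel mm 103.9 lat -0.3 dz -0.1 F along -2.73 lat 0.1 z 2.66 torque along/lat 0.054 0.407 op 0.0119
```

drive_tool([
  {"tx": -0.003, "ty": 0, "tz": 0, "turn": 0, "jaw": 0},
  {"tx": -0.006, "ty": 0, "tz": 0, "turn": 0, "jaw": 0},
])

```text
t: 16.7
tool_pos: [0.4933, -0.0591, 0.0516]
orientation: [2.057, 2.374, -0.0]
force: [-0.1, 0.9, 3.8]
opening: 0.0119
```

```bash
python3 f.py;  python3 - <<'E'
from plant import robot
from h import *
p,d=robot.read_camera('scene'); cv2.imwrite('pics/s13.png',cv2.resize(p[160:230,350:450],None,fx=7,fy=7,interpolation=cv2.INTER_CUBIC))
p,d=robot.read_camera('wrist'); cv2.imwrite('pics/w13.png',p)
E
```

```text
t 16.7 travel mm 106.0 lat -0.2 dz 0.1 F along -0.88 lat 0.0 z 3.76 torque along/lat 0.041 0.125 op 0.0119
```

View pics/s13.png

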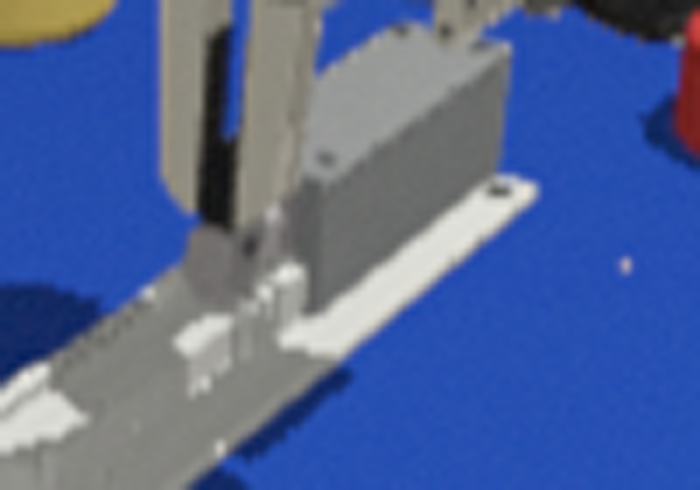

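View pics/w13.png

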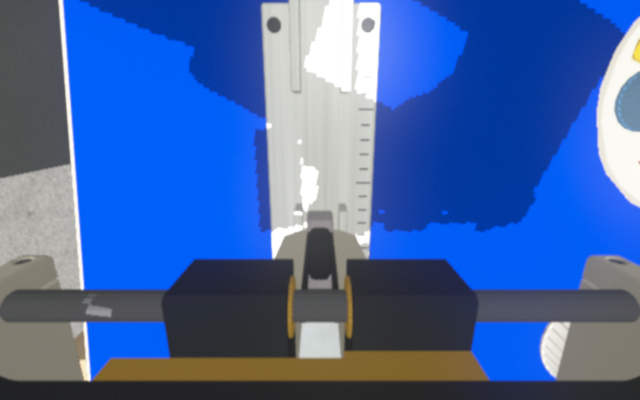

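The force along the bar has dropped from about 3 N to 0.9 N, which suggests the tooth fell in. I'll take very small steps to confirm that the far wall gently stops it.

drive_tool([
  {"tx": -0.002, "ty": 0, "tz": 0, "turn": 0, "jaw": 0},
  {"tx": -0.004, "ty": 0, "tz": 0, "turn": 0, "jaw": 0},
])

```text
t: 17.0
tool_pos: [0.4935, -0.0596, 0.0516]
orientation: [-2.057, -2.374, -0.001]
force: [-0.6, 3.0, 4.1]
opening: 0.0121
```

```bash
python3 f.py
```

```text
t 17.0 travel mm 106.5 lat -0.1 dz 0.1 F along -3.09 lat -0.16 z 4.05 torque along/lat 0.037 0.546 op 0.0121
```

drive_tool([
  {"tx": -0.002, "ty": 0, "tz": 0, "turn": 0, "jaw": 0},
  {"tx": -0.004, "ty": 0, "tz": 0, "turn": 0, "jaw": 0},
])

```text
t: 17.2
tool_pos: [0.4937, -0.0609, 0.0516]
orientation: [-2.057, -2.375, -0.001]
force: [-0.6, 3.0, 3.3]
opening: 0.0119
```

```bash
python3 f.py
```

```text
t 17.2 travel mm 107.8 lat -0.0 dz 0.1 F along -3.03 lat -0.18 z 3.33 torque along/lat 0.111 0.537 op 0.0119
```

```bash
python3 - <<'E'
from plant import robot
from h import *
p,d=robot.read_camera('wrist'); cv2.imwrite('pics/w14.png',p)
sc,_=robot.read_camera('scene'); cv2.imwrite('pics/s14.png',sc)
out=[]
for n in ('w9','w13','w14'):
    q=cv2.imread(f'pics/{n}.png'); out.append(cv2.resize(q[195:290,285:355],None,fx=3.6,fy=3.6,interpolation=cv2.INTER_CUBIC))
cv2.imwrite('pics/cmp.png',np.hstack(out))
cv2.imwrite('pics/s14c.png',cv2.resize(sc[160:230,350:450],None,fx=7,fy=7,interpolation=cv2.INTER_CUBIC))
E
python3 f.py
```

```text
t 17.3 travel mm 108.0 lat -0.1 dz 0.1 F along -3.34 lat -0.02 z 5.54 torque along/lat 0.128 0.546 op 0.0117
```

View pics/cmp.png

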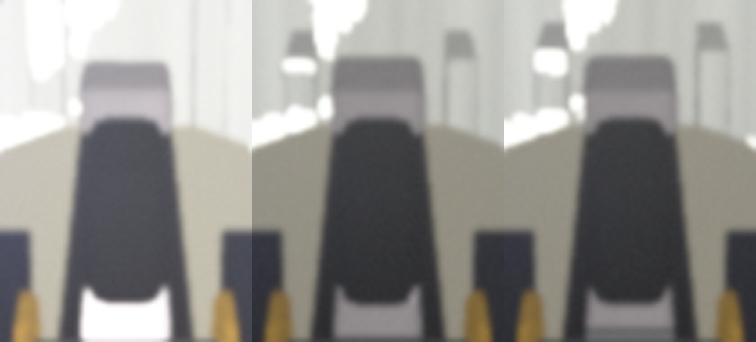

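View pics/s14c.png

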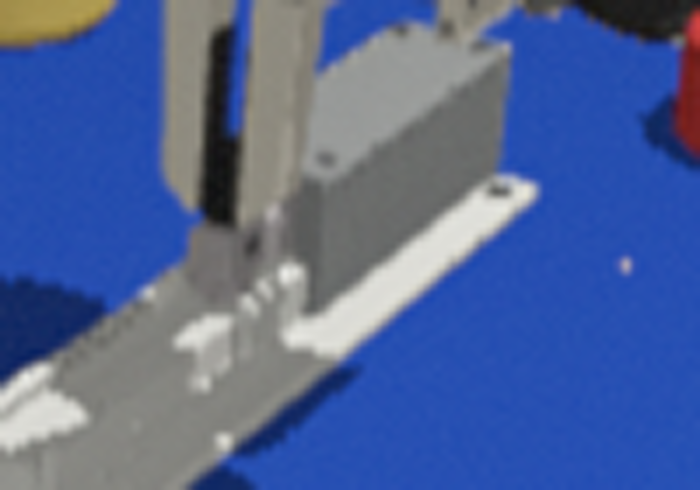

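In the wrist comparison the bar's visible tail face grew from 23 to 33 crop pixels (rows 62–85 before, 57–90 now). That is about a 0.07 rad nose-down nod, so the tooth has dropped fully into the groove. I'll stop here, release and retreat straight up.

drive_tool([
  {"tx": 0, "ty": 0, "tz": 0, "turn": 0, "jaw": 0.16},
  {"tx": 0, "ty": 0, "tz": 0, "turn": 0, "jaw": 0.22},
  {"tx": 0, "ty": 0, "tz": 0, "turn": 0, "jaw": 0.28},
  {"tx": 0, "ty": 0, "tz": 0, "turn": 0, "jaw": 0.32},
  {"tx": 0, "ty": 0, "tz": 0, "turn": 0, "jaw": 0.32},
  {"tx": 0, "ty": 0, "tz": -0.04, "turn": 0, "jaw": 0.32},
  {"tx": 0, "ty": 0, "tz": -0.12, "turn": 0, "jaw": 0.32},
  {"tx": 0, "ty": 0, "tz": -0.22, "turn": 0, "jaw": 0.32},
  {"tx": 0, "ty": 0, "tz": -0.28, "turn": 0, "jaw": 0.32},
  {"tx": 0, "ty": 0, "tz": -0.28, "turn": 0, "jaw": 0.32},
])

```text
t: 18.3
tool_pos: [0.4961, -0.0617, 0.1399]
orientation: [2.053, 2.37, 0.005]
force: [1.2, -0.5, 0.1]
opening: 0.0299
```

```bash
python3 f.py
python3 - <<'E'
from plant import robot
from h import *
sc,ds=robot.read_camera('scene'); cv2.imwrite('pics/s15.png',sc); np.save('pics/s15.npy',ds)
cv2.imwrite('pics/s15c.png',cv2.resize(sc[150:230,340:450],None,fx=7,fy=7,interpolation=cv2.INTER_CUBIC))
c=robot.get_calibration('wrist'); p,d=robot.read_camera('wrist'); cv2.imwrite('pics/w15c.png',cv2.resize(p[60:260,220:420],None,fx=3,fy=3,interpolation=cv2.INTER_CUBIC))
w=cloud(c,d); g=p.mean(axis=2)
m=(g<75).astype(np.uint8); m[:100]=0;m[190:]=0;m[:,:295]=0;m[:,345:]=0
n,l,st,ce=cv2.connectedComponentsWithStats(m); print(st[1:],ce[1:])
i=1+np.argmax(st[1:,4]); print(onplane(c,ce[i],.072))
for v in range(110,215,4): print(v,int(g[v,316:324].mean()),w[v,317:323].mean(axis=0).round(4))
E
python3 f.py
```

```text
t 18.3 travel mm 108.9 lat 2.2 dz 88.4 F along 0.63 lat 1.13 z 0.15 torque along/lat 0.101 -0.024 op 0.0299
[] []
t 18.4 travel mm 108.1 lat 0.1 dz 84.5 F along -0.35 lat 0.2 z -0.37 torque along/lat 0.083 -0.051 op 0.0294Traceback (most recent call last):
  File "<stdin>", line 9, in <module>
    return _wrapfunc(a, 'argmax', axis=axis, out=out, **kwds)
    return bound(*args, **kwds)
ValueError: attempt to get argmax of an empty sequence
```

View pics/s15c.png

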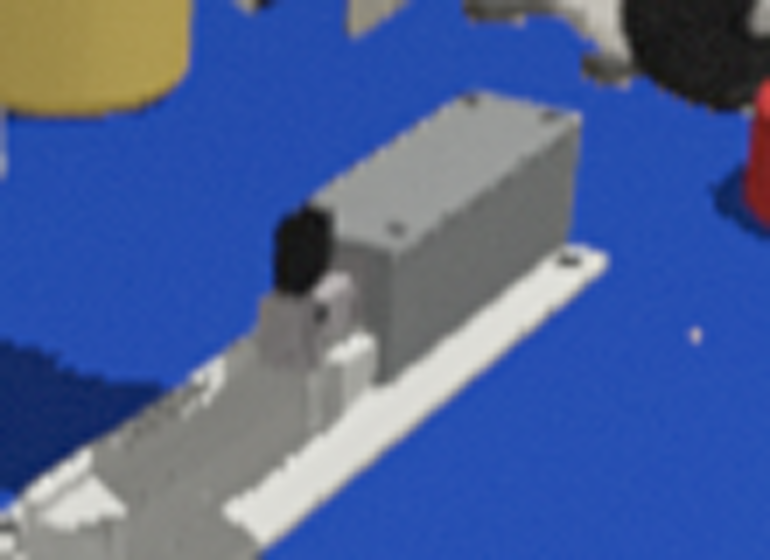

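View pics/w15c.png

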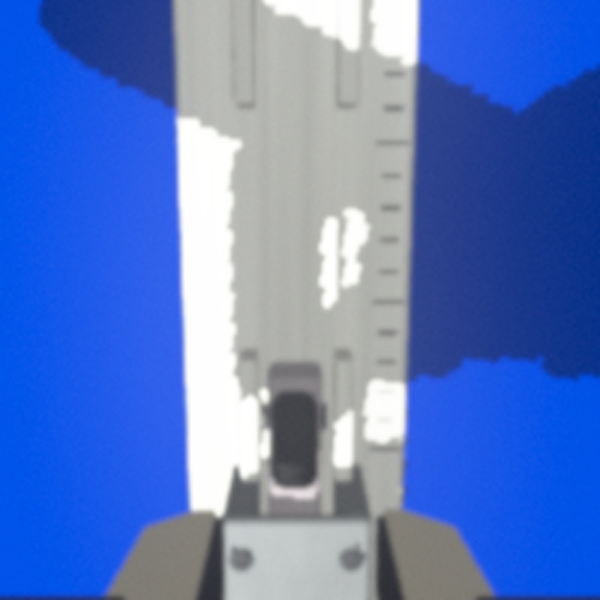

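The bar is released, and the tab at crop (295,440) stands free just outside the mouth. As a last check I'll measure the slope of the bar top from averaged depth, behind and ahead of the tab. Level would give 0; seated should give about −0.07.

```bash
python3 f.py
python3 - <<'E'
from plant import robot
from h import *
c=robot.get_calibration('wrist'); D=[];
for i in range(8):
    p,d=robot.read_camera('wrist'); D.append(d)
cv2.imwrite('pics/w16.png',p)
cv2.imwrite('pics/w16c.png',cv2.resize(p[160:245,280:360],None,fx=7,fy=7,interpolation=cv2.INTER_CUBIC))
D=np.array(D); D[D==0]=np.nan; d=np.nan_to_num(np.nanmedian(D,0)); np.save('pics/w16.npy',d)
w=cloud(c,d); g=p.mean(axis=2)
mouth=np.array([.4988,-.0842,0]); dd=np.array([.1426,-.9898,0])
for v in range(170,240,2): print(v,int(g[v,315:322].mean()),'along',((w[v,318]-mouth)@dd*1000).round(1),'z',(w[v,314:322,2]*1000).round(1))
E
```

```text
t 18.4 travel mm 108.1 lat 0.1 dz 84.5 F along -0.35 lat 0.2 z -0.37 torque along/lat 0.083 -0.051 op 0.0294
170 173 along -46.3 z [20.1 20.3 20.1 19.8 20.4 20.3 20.1 20. ]
172 172 along -44.4 z [20.3 20.  20.1 20.5 19.9 20.2 20.3 19.9]
174 173 along -42.4 z [20.2 20.  20.2 20.2 19.8 20.1 19.9 20. ]
176 172 along -40.7 z [20.3 20.3 20.1 19.9 20.4 20.3 19.4 20.3]
178 173 along -38.6 z [19.9 20.  20.1 20.1 19.5 20.5 20.  19.9]
180 171 along -36.8 z [20.6 20.4 19.8 20.2 20.4 20.4 20.5 20.8]
182 143 along -37.5 z [31.2 31.6 32.2 32.  31.9 31.6 31.2 31.8]
184 114 along -37.1 z [37.8 38.2 38.9 38.5 38.3 38.1 38.2 38.4]
186 116 along -36.6 z [43.6 43.5 43.9 44.2 44.  44.  44.1 44. ]
188 128 along -35.6 z [46.9 47.4 47.6 46.6 47.1 47.1 47.1 46.8]
190 131 along -34.1 z [46.9 47.1 47.4 47.9 47.9 47.1 47.2 47.6]
192 104 along -33.4 z [48.1 47.7 48.3 52.  52.2 52.1 51.8 51.6]
194 72 along -33.3 z [48.  56.2 57.1 58.8 58.2 58.9 58.2 58.3]
196 67 along -33.3 z [58.5 61.3 62.9 64.5 64.6 64.3 65.  64.6]
198 67 along -33.3 z [64.4 68.5 69.5 70.8 70.4 70.3 70.1 70. ]
200 68 along -32.3 z [71.2 72.3 73
[... 520 characters left out ...]
1 74.  74.1]
218 81 along -18.0 z [73.  73.3 73.4 73.6 74.3 74.2 73.7 74.2]
220 81 along -16.3 z [72.7 73.5 73.6 74.1 74.1 74.2 74.4 73.3]
222 82 along -14.5 z [72.8 73.9 74.1 74.  73.8 73.9 74.7 73.4]
224 147 along -12.7 z [45.4 72.5 72.6 73.2 73.3 73.8 73.5 73.1]
226 217 along -0.2 z [44.8 44.8 44.5 45.1 45.1 45.1 44.9 44.6]
228 159 along 1.7 z [44.3 44.8 45.3 44.6 45.  44.8 44.9 44.5]
230 131 along 3.7 z [44.6 44.4 44.2 44.3 44.8 44.3 44.8 44.1]
232 128 along 5.8 z [44.3 44.1 43.7 44.6 44.3 44.5 44.3 44.7]
234 117 along 3.1 z [55.3 56.  55.7 55.6 55.7 55.3 55.9 55.7]
236 161 along 4.3 z [57.9 57.7 57.9 57.8 57.3 57.9 57.8 57.9]
238 196 along 5.6 z [57.9 57.9 58.5 58.5 58.5 58.1 58.3 58.2]
```

View pics/w16c.png

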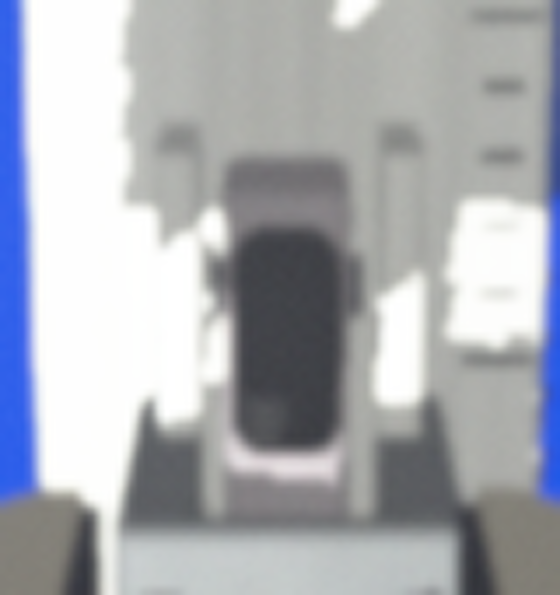

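The bar top falls from 47.2 mm (x ≈ −35) to 44.4 mm (x ≈ +4). That slope of −0.071 is the full 9 mm nose drop, so the bar is seated with the hand clear. I'm handing in.

```bash
python3 f.py; python3 -c "
from plant import robot
print(robot.close_job())"
```

```text
t 18.8 travel mm 107.9 lat -0.6 dz 83.4 F along -0.32 lat 0.8 z 0.19 torque along/lat 0.091 -0.055 op 0.0296
the job is handed in; nothing more can be done
None
```

The feeler bar is lying in the gauge with its tooth in the hidden groove. I handed the job in at about 19 s of the 51 s allowed; no verdict was reported.

**What I did:**
- I lifted the bar out of its rest by the middle and laid it in the open channel, nose about 8–10 mm short of the tunnel mouth, then let go.
- I took it again by the tab with a 12 N grip and slid it about 108 mm, in 1 mm steps (0.6 mm at the end). It dragged with 3–4 N and no reading along the bar passed about 4 N.
- I stopped once the tooth had dropped, released the tab and raised the hand about 85 mm clear.

**Last checks:**
- **Seating:** after release, the bar's top slopes by −0.071 rad. That matches the full 9 mm nose drop, and the growth of the tail face in the wrist pictures agrees.
- **Position:** the tail is about 37 mm outside my estimated tunnel mouth, which puts the tooth about 96–98 mm inside. That is plausible for a groove near the far end of its range, but the mouth position is only good to 2–3 mm.
- **Hand:** the force readings were near zero, so the robot was touching nothing.

**Unclear or not done:**
- **Drag signal:** the force dipped to 0.9 N when the tooth seemed to fall but went back to about 3 N over the next 2 mm. I relied on the measured nod instead of the force.
- **Far wall:** I did not push the tooth up against it, so I have not confirmed contact there.

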